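Press home the locks of relay modules and lock the modules into their base

TASK

Get every relay module on the bench ready and fitted: hold it against the brass blade of the pressing fixture until one orange lock is fully home, turn the module round and press the lock in its other end home too, then drop it right down into a free pocket of the relay base and swing that pocket's red lever fully shut over it. Fit all the modules that are there (two or three, any module in any pocket), and leave the engine parts and bolts where they lie.

Things in the scene. Friction and masses are not known exactly. Their poses are not given: they have to be found in the camera images.
- module_a: Black relay module, loose, may be absent; all alike. 60 mm long (own x), 34 wide (own y), 46 tall, 0.1-0.2 kg; origin at the centre of its underside, z up; label on top. Grip it on its plain 34 mm sides (close along own y). A 13 mm wide slot, centred, full height, open at the top, in each end holds an orange lock. Same either way round (half turn about z).
- lock_a_p (a joint): Orange lock in the +x end of module_a, 11.5 mm wide, 6 to 36 mm above the underside. In m: 0 = 4 mm proud of the end face, 0.004 = flush, 0.010 = stop. Starts at 0 to 0.0015, stays where left, about 5 N pushes it. The blade brings it to about 0.009 as the module's end face meets the steel; over 0.0075 is home. A proud lock does not go into a pocket; fingers are too broad for the slot.
- lock_a_n (a joint): Orange lock in the -x end of module_a, 11.5 mm wide, 6 to 36 mm above the underside. In m: 0 = 4 mm proud of the end face, 0.004 = flush, 0.010 = stop. Starts at 0 to 0.0015, stays where left, about 5 N pushes it. The blade brings it to about 0.009 as the module's end face meets the steel; over 0.0075 is home. A proud lock does not go into a pocket; fingers are too broad for the slot.
- module_b: Black relay module, loose, may be absent; all alike. 60 mm long (own x), 34 wide (own y), 46 tall, 0.1-0.2 kg; origin at the centre of its underside, z up; label on top. Grip it on its plain 34 mm sides (close along own y). A 13 mm wide slot, centred, full height, open at the top, in each end holds an orange lock. Same either way round (half turn about z).
- lock_b_p (a joint): Orange lock in the +x end of module_b, 11.5 mm wide, 6 to 36 mm above the underside. In m: 0 = 4 mm proud of the end face, 0.004 = flush, 0.010 = stop. Starts at 0 to 0.0015, stays where left, about 5 N pushes it. The blade brings it to about 0.009 as the module's end face meets the steel; over 0.0075 is home. A proud lock does not go into a pocket; fingers are too broad for the slot.
- lock_b_n (a joint): Orange lock in the -x end of module_b, 11.5 mm wide, 6 to 36 mm above the underside. In m: 0 = 4 mm proud of the end face, 0.004 = flush, 0.010 = stop. Starts at 0 to 0.0015, stays where left, about 5 N pushes it. The blade brings it to about 0.009 as the module's end face meets the steel; over 0.0075 is home. A proud lock does not go into a pocket; fingers are too broad for the slot.
- module_c: Black relay module, loose, may be absent; all alike. 60 mm long (own x), 34 wide (own y), 46 tall, 0.1-0.2 kg; origin at the centre of its underside, z up; label on top. Grip it on its plain 34 mm sides (close along own y). A 13 mm wide slot, centred, full height, open at the top, in each end holds an orange lock. Same either way round (half turn about z).
- lock_c_p (a joint): Orange lock in the +x end of module_c, 11.5 mm wide, 6 to 36 mm above the underside. In m: 0 = 4 mm proud of the end face, 0.004 = flush, 0.010 = stop. Starts at 0 to 0.0015, stays where left, about 5 N pushes it. The blade brings it to about 0.009 as the module's end face meets the steel; over 0.0075 is home. A proud lock does not go into a pocket; fingers are too broad for the slot.
- lock_c_n (a joint): Orange lock in the -x end of module_c, 11.5 mm wide, 6 to 36 mm above the underside. In m: 0 = 4 mm proud of the end face, 0.004 = flush, 0.010 = stop. Starts at 0 to 0.0015, stays where left, about 5 N pushes it. The blade brings it to about 0.009 as the module's end face meets the steel; over 0.0075 is home. A proud lock does not go into a pocket; fingers are too broad for the slot.
- presser: Pressing fixture bolted to the table: blue foot 10 mm thick, dark steel block 60 mm wide, 72 tall, 26 thick, a small brass blade on its front face and a brass stripe on top in line with it. Own +x points level into the front face (the face looks to own -x, roughly towards the robot). Origin at table height in the plane of that face. The foot reaches 10 mm in front of it.
- blade_tip (a point): Centre of the brass blade's tip, 5 mm in front of the steel face, 44 mm above the table; axes as presser. The blade is 6 mm wide and 20 mm tall (34 to 54 mm above the table): push a lock straight onto it along own +x.
- base: Relay base fixed to the table: grey plate 8 mm thick, 125 by 320 mm, with three white pockets in a row along own y, 92 mm apart, length along own x. Origin at table height under the middle pocket. Each pocket has a red swing lever on a vertical 18 mm pin, 50 mm from the pocket's centre along own +x.
- pocket0 (a point): Centre of the floor of pocket 0, 8 mm above the table, axes as base. Inside 65 mm (x) by 39 mm (y), walls 5 mm thick and 14 mm high: takes a module with its length along x, either way round, 2.5 mm free all round. A seated module has its origin here, its top 54 mm above the table.
- lever0 (a joint): Red lever of pocket 0, turns level. 0 rad = shut (stop), along base -x, knob over the pocket's centre; starts 1.45-1.9, stop 2.0; 1.57 = along base -y. About 1 N at the knob moves it; stays where left. Bar 16 mm wide, underside 57 mm above the table, 3 mm over a seated module; an unseated one blocks it. Knob: upright, 14 mm diameter, 50 mm from the pin, 63 to 91 mm above the table.
- pocket1 (a point): Centre of the floor of pocket 1, 8 mm above the table, axes as base. Inside 65 mm (x) by 39 mm (y), walls 5 mm thick and 14 mm high: takes a module with its length along x, either way round, 2.5 mm free all round. A seated module has its origin here, its top 54 mm above the table.
- lever1 (a joint): Red lever of pocket 1, turns level. 0 rad = shut (stop), along base -x, knob over the pocket's centre; starts 1.45-1.9, stop 2.0; 1.57 = along base -y. About 1 N at the knob moves it; stays where left. Bar 16 mm wide, underside 57 mm above the table, 3 mm over a seated module; an unseated one blocks it. Knob: upright, 14 mm diameter, 50 mm from the pin, 63 to 91 mm above the table.
- pocket2 (a point): Centre of the floor of pocket 2, 8 mm above the table, axes as base. Inside 65 mm (x) by 39 mm (y), walls 5 mm thick and 14 mm high: takes a module with its length along x, either way round, 2.5 mm free all round. A seated module has its origin here, its top 54 mm above the table.
- lever2 (a joint): Red lever of pocket 2, turns level. 0 rad = shut (stop), along base -x, knob over the pocket's centre; starts 1.45-1.9, stop 2.0; 1.57 = along base -y. About 1 N at the knob moves it; stays where left. Bar 16 mm wide, underside 57 mm above the table, 3 mm over a seated module; an unseated one blocks it. Knob: upright, 14 mm diameter, 50 mm from the pin, 63 to 91 mm above the table.
- gear: Steel cam gear lying flat, 80 mm across, with a 70 mm tall shaft up; a bystander that stays where it lies. Origin at its underside.
- bearing: Steel bearing ring lying flat, 52 mm across, 15 high; a bystander that stays where it lies. Origin at its underside.
- rod: Aluminium connecting rod lying flat, 126 mm long, 16 high; a bystander that stays where it lies. Origin at its underside.
- bolt0: Steel bolt, 59 mm long, 15 high; a bystander that stays where it lies. Origin at its underside.
- bolt1: Steel bolt, 59 mm long, 15 high; a bystander that stays where it lies. Origin at its underside.
- bolt2: Steel bolt, 59 mm long, 15 high; a bystander that stays where it lies. Origin at its underside.

How it is judged (in metres and radians):
At the end, for the whole second after the job is handed in: Every module present has both orange locks pushed in by more than 7.5 mm, lies at rest in a pocket (within 7 mm of its centre, its underside less than 3.5 mm above the pocket floor, tilted less than 0.06 rad), and that pocket's lever is shut to within 0.12 rad (value of joint each of lock_a_p, lock_a_n, lock_b_p, lock_b_n, lock_c_p, lock_c_n above 0.0075 m and linear speed of each of module_a, module_b, module_c below 0.02 m/s and ((horizontal distance between module_a and pocket0 below 0.007 m and height (world z) of module_a below 0.0115 m and angle between module_a's own z axis and vertical below 0.06 rad and value of joint lever0 below 0.12 rad) or (horizontal distance between module_a and pocket1 below 0.007 m and height (world z) of module_a below 0.0115 m and angle between module_a's own z axis and vertical below 0.06 rad and value of joint lever1 below 0.12 rad) or (horizontal distance between module_a and pocket2 below 0.007 m and height (world z) of module_a below 0.0115 m and angle between module_a's own z axis and vertical below 0.06 rad and value of joint lever2 below 0.12 rad)) and ((horizontal distance between module_b and pocket0 below 0.007 m and height (world z) of module_b below 0.0115 m and angle between module_b's own z axis and vertical below 0.06 rad and value of joint lever0 below 0.12 rad) or (horizontal distance between module_b and pocket1 below 0.007 m and height (world z) of module_b below 0.0115 m and angle between module_b's own z axis and vertical below 0.06 rad and value of joint lever1 below 0.12 rad) or (horizontal distance between module_b and pocket2 below 0.007 m and height (world z) of module_b below 0.0115 m and angle between module_b's own z axis and vertical below 0.06 rad and value of joint lever2 below 0.12 rad)) and ((horizontal distance between module_c and pocket0 below 0.007 m and height (world z) of module_c below 0.0115 m and angle between module_c's own z axis and vertical below 0.06 rad and value of joint lever0 below 0.12 rad) or (horizontal distance between module_c and pocket1 below 0.007 m and height (world z) of module_c below 0.0115 m and angle between module_c's own z axis and vertical below 0.06 rad and value of joint lever1 below 0.12 rad) or (horizontal distance between module_c and pocket2 below 0.007 m and height (world z) of module_c below 0.0115 m and angle between module_c's own z axis and vertical below 0.06 rad and value of joint lever2 below 0.12 rad))); the robot touches nothing.
It fails at once if an engine part or bolt that lies about is moved by more than 50 mm (distance of any of gear, bearing, rod, bolt0, bolt1, bolt2 from where it was at the start of the episode above 0.05 m).
Of module_a, module_b, module_c only 2 to 3 are there at a start; the rules pass over those that are not, and their reading is None.
At some moment in a run one of module_a, module_b, module_c may be knocked a few centimetres aside while the robot is not near it.
It also fails if it takes over 210 s, if anything falls off the work surface, if the arm or the gripper's body presses on something with over 40 N, if the wrist force passes 120 N, or if a joint passes its speed limit or range.

ROBOT

A 6-joint arm with a two-finger parallel gripper is mounted at the origin on the work surface. World frame = base frame: x ahead of the robot, y to its left, z up, the work surface at z = 0. Lengths are in m, angles in degrees, forces in N, time in s.
With the tool pointing down it reaches from about 0.3 to 0.85 m from the base axis. Payload 5.4 kg.
Tool frame: the origin (TCP) lies on the front face of the gripper's body, between the roots of the fingers; the fingertips stand 73 mm ahead of it and the grasp point (between the pads) lies 54 mm ahead of it; z points along the fingers, y is the line along which they close (so a half turn about z gives the same grasp; the last joint's range is limited). The gripper opens to 85 mm and grips with 20 to 120 N. Pads are 22 mm wide; open, the fingers measure 114 mm over their backs; the gripper's body (76 mm by 85 mm) begins 54 mm behind the grasp point. The pads swing forward as they close: fully open they stand 13 mm farther back than shut.
Start: joints at [-82.97, 9.076, 91.501, -0, 79.423, -12.038], TCP at [0.188, -0.543, 0.304] pointing down, gripper open.
Joint ranges: [-166.64, 166.64], [-54.1, 131.32], [10.49, 154.53], [-73.88, 253.88], [9.74, 151.15], [-171.62, 171.62]. Speed limits (degrees/s): [147.25, 147.25, 180, 180, 180, 180].

INTERFACE

Orientations are given as [roll, pitch, yaw] about the fixed x, y, z axes, in that order (R = Rz(yaw) Ry(pitch) Rx(roll)).
In Python, from rig import bot, grab_frame gives the robot as it stands. The module is installed in compiled form; this text tells all that it offers.
- The arm moves only by the shell command python3 -m creep 'ROWS' [OPENING] [FORCE]. ROWS is JSON, a list of rows, each a list of 2 entries, a list of its own where there are three numbers: the shift along the tool's x, y, z in units of 500 mm (1.0 is 500 mm), then the turn about the tool's z in units of 45 degrees (1.0 is 45 degrees). A call has 1 to 10 rows; each row shifts and turns the commanded pose from where the row before left it, along the tool's axes as they then stand; what a row does not reach is not made up. A row lasts 1/12 s, in which the tool goes at most 41.7 mm and 7.16 degrees, less where a joint would pass 70% of its speed; a pose out of reach is approached as far as the arm can. A call with a number of a shift or a turn outside -1 to 1 is refused whole. A call with a gripper value outside its range is refused whole. OPENING is the opening, from 0 (shut) to 1 (fully open), set as the call begins (- or left out, the last holds). The fingers move at their own pace and stop on an object; FORCE is the grip in N (left out, the last holds). Time passes only in rows, so rows that do not move let the fingers close. It gives the time, the measured TCP pose, the force, the opening and the grip force at its end, in the units of the state.
- bot.sense(): the state, without advancing time (a new reading comes with each control period).
- grab_frame(name): name is "scene" or "side" or "wrist"; returns a dict with "image" (480x640x3 uint8, red, green, blue), "range_z" (480x640 float32, m along the optical axis (not along the pixel's ray), 0 where there is no reading), "fovy" (degrees; the focal length in pixels is half the picture's height over the tangent of half this angle, whatever the lens; pixels are square), "cx", "cy" (the principal point, pixels), "distortion" ([k1, k2, p1, p2, k3] as OpenCV has them; the pictures are not rectified), "R" (3x3) and "t" (3): a world point X has camera coordinates R X + t; the wrist camera has in their place "mount" (4x4, takes a point from camera to tool coordinates, whose origin is the TCP and whose axes are the flange's). Camera axes: x right, y down, z forward; pixel columns grow to the right and rows downward; lengths in m; the calibration is good to about 2 mm. A picture is of the moment at which its call begins: read the wrist's pose just before it.
- bot.sign_off(): hands the job in; it is judged then, once.
The state is a dict: "clock": time; "q": joint angles; "joint_vel": joint speeds; "effort": joint torques, N m; "position": TCP position; "tcp_rot": TCP orientation; "contact_force": force on the tool from outside, world axes, zero at the start; "ft_torque": the same for the moment, N m; "finger_gap": finger opening in m; "grasp_force": force on a finger pad.
Only numpy, scipy, OpenCV 4.12 (cv2) and the standard library are available. Lean on these libraries where they do the work, as an engineer would, in place of code of your own. Each camera call takes 0.05 s, during which the arm holds its last target. There are 200 camera calls.

## Working session

There is one attempt and no reset: what is moved stays moved. The work goes in short steps, Python scripts to look and compute and a shell command to move; the robot and the scene stay as the last step left them, time stands still between calls to the robot, and variables do not carry over. Pictures are saved under pics/ and viewed, at most 14 in all, crops included, and the job is handed in when it is done.

```bash
mkdir -p pics; cat > h.py <<'E'
import numpy as np, cv2
from rig import bot, grab_frame
from scipy.spatial.transform import Rotation as Ro
def K(f):
    F=240/np.tan(np.radians(f["fovy"]/2)); return np.array([[F,0,f["cx"]],[0,F,f["cy"]],[0,0,1]])
def pose(s): return Ro.from_euler('xyz',s["tcp_rot"],degrees=True).as_matrix(),np.array(s["position"])
def cam(name):
    s=bot.sense(); f=grab_frame(name)
    if "mount" in f:
        R,p=pose(s); M=np.array(f["mount"]); A=R@M[:3,:3]; c=R@M[:3,3]+p
    else: A=np.array(f["R"]).T; c=-A@np.array(f["t"])
    f["A"]=A; f["c"]=c; return f
def rays(f,px):
    u=cv2.undistortPoints(np.array(px,float).reshape(-1,1,2),K(f),np.array(f["distortion"])).reshape(-1,2)
    return np.c_[u,np.ones(len(u))]
def onplane(f,px,z):
    d=rays(f,px)@f["A"].T; return f["c"]+d*((z-f["c"][2])/d[:,2])[:,None]
def cloud(f):
    v,u=np.mgrid[:480,:640]; d=rays(f,np.c_[u.ravel(),v.ravel()])
    return ((d*f["range_z"].reshape(-1,1))@f["A"].T+f["c"]).reshape(480,640,3)
def save(f,n): cv2.imwrite("pics/"+n+".png",f["image"][:,:,::-1])
E
python3 - <<'E'
from h import *
print(bot.sense())
for n in("scene","side","wrist"):
    f=cam(n); save(f,n+"0"); print(n,f["fovy"],f["c"],f["A"][:,2],f["distortion"],f.get("mount"))
E
```

```text
{'clock': 0.0, 'q': array([-8.29696829e+01,  9.11235631e+00,  9.15729197e+01,  1.25638849e-04,
        7.94233355e+01, -1.20377387e+01]), 'joint_vel': array([-0.04010253, -0.00378633, -0.03599067,  0.02126597,  0.01096484,
       -0.00282803]), 'effort': array([ 1.39899680e-04, -3.96001017e+01, -3.31429088e+01, -2.37943023e-04,
        8.39881453e-03,  2.17973940e-05]), 'position': array([ 0.1877699 , -0.54297902,  0.30291313]), 'tcp_rot': array([-1.79893802e+02, -2.27723228e-02,  1.90680115e+01]), 'contact_force': array([0.39341436, 0.39523881, 0.53862674]), 'ft_torque': array([ 0.01610905, -0.01091752,  0.01359934]), 'grasp_force': 0.0, 'finger_gap': 0.0849573776127248}
scene 52.14934322842909 [ 1.35385774 -0.16020329  0.66190604] [-0.77930431  0.20406014 -0.59248988] [-0.11935555  0.          0.          0.          0.        ] None
side 42.99509860713746 [0.3058556  0.82157887 0.81484452] [ 0.23169102 -0.71083574 -0.66410227] [0.04186394 0.         0.         0.         0.        ] None
wrist 70.05856301650499 [ 0.25900039 -0.51880326  0.372766  ] [-0.28046774 -0.09679493 -0.95497046] [-0.03669106  0.          0.          0.          0.        ] [[ 1.32760024e-04 -9.54873785e-01 -2.97011848e-01  7.52667720e-02]
 [ 9.99998874e-01 -3.17188962e-04  1.46672701e-03  2.62130070e-04]
 [-1.49474805e-03 -2.97011708e-01  9.54872667e-01 -6.97344049e-02]
 [ 0.00000000e+00  0.00000000e+00  0.00000000e+00  1.00000000e+00]]
```

View pics/scene0.png

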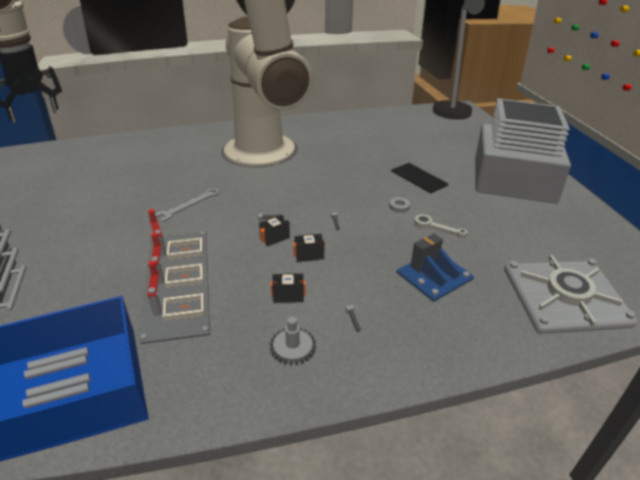

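View pics/side0.png

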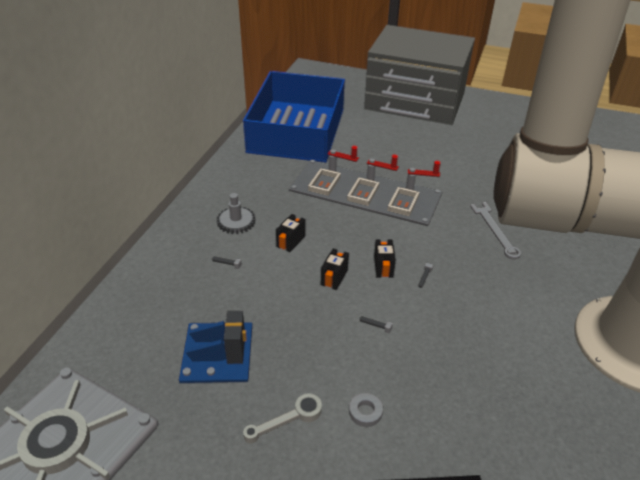

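Both views show three modules (scene px ≈(275,230), (309,247), (288,288)), base with red levers at (180,280), presser at (432,265). Now to measure with the depth clouds.

```bash
cat > m.py <<'E'
from h import *
def blobs(mask,mn=8):
    n,l,st,c=cv2.connectedComponentsWithStats(mask.astype(np.uint8),connectivity=8)
    return [(l==i) for i in range(1,n) if st[i,4]>=mn]
def rect(P):
    (c,s,a)=cv2.minAreaRect((P[:,:2]*1000).astype(np.float32)); 
    if s[0]<s[1]: s=s[::-1]; a+=90
    return np.round(c,1),np.round(s,1),round((a+90)%180-90,1)
def grid(P,res=.002):  # cluster points by occupancy in xy
    o=P.min(0)[:2]; ij=((P[:,:2]-o)/res).astype(int); m=np.zeros(ij.max(0)+1,np.uint8); m[ij[:,0],ij[:,1]]=1
    m=cv2.dilate(m,np.ones((3,3))); n,l=cv2.connectedComponents(m); L=l[ij[:,0],ij[:,1]]
    return [P[L==i] for i in range(1,n) if (L==i).sum()>=12]
def hsv(f): return cv2.cvtColor(f["image"],cv2.COLOR_RGB2HSV).astype(int)
def report(f):
    C=cloud(f); h=hsv(f); H,S,V=h[...,0],h[...,1],h[...,2]; X,Y,Z=C[...,0],C[...,1],C[...,2]
    ws=(X>.2)&(X<.9)&(Y>-.75)&(Y<.5)&(f["range_z"]>0)
    sel=lambda m:C[m&ws]
    def show(nm,m,mn=12):
        P=sel(m)
        if len(P)<mn: return
        for p in grid(P,.003): 
            if len(p)>=mn: print(nm,len(p),rect(p),"med",np.round(np.median(p,0)*1000,1),"zr",np.round(np.percentile(p[:,2],[2,98])*1000,1))
    show("dark-top",(Z>.042)&(Z<.05)&~((H<12)&(S>130)),25)
    show("orange",(H>=6)&(H<18)&(S>170)&(V>110)&(Z<.06)&(Z>0.003))
    show("white",(S<40)&(V>150)&(Z>.01)&(Z<.05))
    show("red",((H<5)|(H>174))&(S>150)&(Z>.03))
    show("presstop",(Z>.066)&(Z<.078)&(Y>-.1))
    show("brass",(H>=14)&(H<24)&(S>110)&(Z>.03))
    show("blue",(H>100)&(H<125)&(S>120)&(Z<.014)&(Z>.004)&(Y>-.1))
    show("plate",(Z>.004)&(Z<.012)&(S<40)&(Y<-.1),200)
E
python3 - <<'E'
from m import *
for n in("scene","side"):
    print(n); report(cam(n))
E
```

```text
scene
dark-top 249 (array([462.4, -33.3]), array([59.8, 38.1]), -68.9) med [464.7 -33.9  46.8] zr [42.6 48.9]
dark-top 37 (array([ 490.9, -599.3]), array([84. ,  3.3]), 0.4) med [ 497.8 -599.    47.6] zr [44.3 49.9]
dark-top 242 (array([ 552.7, -570.5]), array([127.8,  27.3]), 0.1) med [ 556.3 -562.4   44.4] zr [42.1 47.3]
dark-top 292 (array([541.8,  28.2]), array([59.4, 39.7]), 86.6) med [545.9  27.5  46.6] zr [42.5 49.2]
dark-top 361 (array([658.3, -40.8]), array([59. , 38.3]), 78.4) med [660.2 -41.9  46.5] zr [42.5 49.1]
dark-top 224 (array([661.8, 262.2]), array([75.9, 57.2]), 25.9) med [666.3 254.6  45.7] zr [42.2 49.8]
dark-top 32 (array([ 659.1, -288.6]), array([18.1,  7. ]), -75.1) med [ 659.7 -289.3   46. ] zr [42.5 49.9]
dark-top 442 (array([ 704. , -449.9]), array([211.1,   7. ]), -81.3) med [ 703.9 -452.    45.8] zr [42.1 49.9]
dark-top 407 (array([ 828.5, -341.4]), array([231.7, 113.1]), -30.3) med [ 888.2 -367.6   46. ] zr [42.2 49.7]
dark-top 482 (array([800.3, 477.4]), array([89.1, 45. ]), 0.4) med [803.3 482.4  44.1] zr [42.1 46.8]
dark-top 48 (array([791.3, -60.2])
[... 5130 characters left out ...]
([453.6,  -5.6]), array([12.2,  9.6]), -75.4) med [453.1  -6.2  35. ] zr [32.9 37.1]
brass 25 (array([543.9,  55.8]), array([11.9, 11. ]), -25.7) med [544.5  56.2  34.9] zr [32.8 38.2]
brass 94 (array([636.7, 254.4]), array([29.5, 18.2]), 47.1) med [631.7 252.4  70.9] zr [37.3 74.7]
brass 17 (array([664.4, -11.9]), array([12.8,  7.9]), -67.5) med [664.2 -12.2  35.8] zr [33.5 37.4]
blue 1750 (array([669.4, 267.6]), array([120.1, 109.1]), -69.1) med [655.2 298.4   9.4] zr [ 5.3 12.9]
plate 477 (array([ 273.5, -218.7]), array([182.5,  37.5]), -58.6) med [ 271.1 -216.6    5.9] zr [4.1 9.6]
plate 3484 (array([ 561.3, -253.9]), array([325.4, 137.2]), -2.5) med [ 546.5 -247.8    7. ] zr [ 4.3 10.8]
```

View pics/wrist0.png

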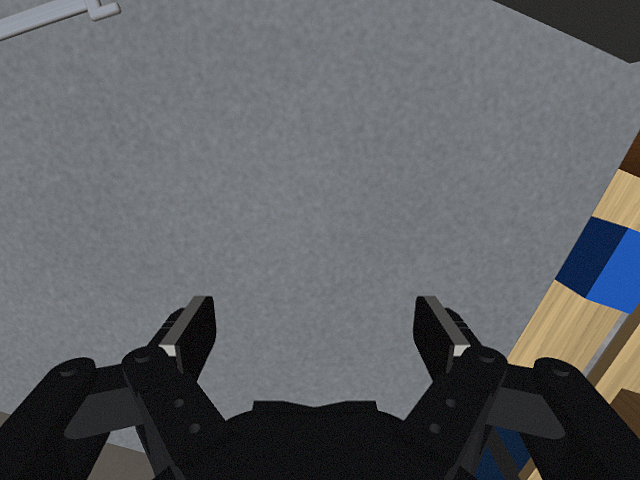

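The wrist view at the start shows only bare table; the depth measurements agree with the given sizes: three modules at about (462,-32), (543,28) and (658,-40) mm, pockets at y≈-236, presser face near (628,250). I'll fly over the base for a closer look.

```bash
cat > d.py <<'E'
# usage: d.py x y z(mm, TCP) yaw : shift in tool axes (units) needed, then turn (units)
import sys
from h import *
x,y,z,w=map(float,sys.argv[1:5]); s=bot.sense(); R,p=pose(s)
d=R.T@(np.array([x,y,z])/1000-p); yaw=Ro.from_matrix(R).as_euler('ZYX',degrees=True)[0]
dy=w-yaw if len(sys.argv)>5 else (w-yaw+180)%360-180
print("clock %.1f"%s["clock"],"pos",np.round(p*1000,1),"rpy",np.round(s["tcp_rot"],2),"q6 %.0f"%s["q"][5],"F",np.round(s["contact_force"],1),"gap %.1f"%(s["finger_gap"]*1000),"grip %.0f"%s["grasp_force"])
print("shift units",np.round(d/.5,4),"rows>=%d"%np.ceil(np.linalg.norm(d)/.0417),"| turn units %.3f rows>=%d"%(-dy/45,np.ceil(abs(dy)/7.16)))
E
python3 -m creep '[[[0.07,-0.0186,-0.0067],0],[[0.07,-0.0186,-0.0067],0],[[0.07,-0.0186,-0.0067],0],[[0.07,-0.0186,-0.0067],0],[[0.07,-0.0186,-0.0067],0],[[0.07,-0.0186,-0.0067],0],[[0.07,-0.0186,-0.0067],0],[[0.07,-0.0186,-0.0067],0],[[0.07,-0.0186,-0.0067],0],[[0.07,-0.0186,-0.0067],0]]' 1
python3 -m creep '[[[0.07,-0.0186,-0.0067],0],[[0.07,-0.0186,-0.0067],0],[[0,0,0],-0.15],[[0,0,0],-0.15],[[0,0,0],-0.15],[[0,0,0],-0.15],[[0,0,0],-0.15],[[0,0,0],-0.15],[[0,0,0],-0.15],[[0,0,0],-0.15]]'
python3 -m creep '[[[0,0,0],-0.15],[[0,0,0],-0.15],[[0,0,0],-0.08],[[0,0,0],0],[[0,0,0],0],[[0,0,0],0]]'
python3 d.py 550 -300 343 90
python3 - <<'E'
from m import *
f=cam("wrist"); save(f,"w1"); report(f)
E
```

```text
clock: 1.08
position: [0.4895, -0.3398, 0.3375]
tcp_rot: [-180.0, 0.0, 19.1]
contact_force: [0.2, -0.6, -0.9]
finger_gap: 0.0856
grasp_force: 0.0
clock: 1.92
position: [0.5483, -0.3007, 0.3438]
tcp_rot: [-180.0, -0.0, 73.4]
contact_force: [1.1, 0.0, 0.2]
finger_gap: 0.0857
grasp_force: 0.0
clock: 2.42
position: [0.5483, -0.3007, 0.344]
tcp_rot: [-180.0, -0.0, 90.1]
contact_force: [0.1, 0.5, -0.7]
finger_gap: 0.0855
grasp_force: 0.0
clock 2.4 pos [ 548.3 -300.7  344. ] rpy [-1.7999e+02 -1.0000e-02  9.0070e+01] q6 -40 F [ 0.1  0.5 -0.7] gap 85.5 grip 0
shift units [0.0015 0.0034 0.0019] rows>=1 | turn units 0.001 rows>=1
dark-top 27 (array([ 473.1, -279.6]), array([16.1,  5.1]), -46.8) med [ 475.2 -278.4   45.5] zr [42.2 49.9]
dark-top 491 (array([ 549.3, -567.1]), array([128.9,  14.4]), 0.0) med [ 547.9 -564.4   43.6] zr [42.1 45.2]
dark-top 569 (array([ 767.1, -330.3]), array([213.5,  73.8]), 30.2) med [ 746.1 -327.6   46.1] zr [42.1 49.8]
dark-top 629 (array([ 889.8, -409.2]), array([159. ,   4.6]), -81.2) med [ 887.7 -398.2   46. ] zr [42.2 49.8]
white 48 (array([ 414.2, -193.3]), 
[... 1049 characters left out ...]
10.5]), -81.9) med [ 798.8 -448.4   26.6] zr [24.6 28.4]
white 462 (array([ 829.2, -445.9]), array([100.2,  10.3]), -81.3) med [ 828.1 -442.8   38.6] zr [36.7 40.3]
white 443 (array([ 858.1, -441.4]), array([98. , 10.9]), -81.8) med [ 857.7 -437.6   26.6] zr [24.6 28.2]
red 2940 (array([ 535.4, -296.1]), array([251.1,  37.1]), -2.7) med [ 527.5 -287.9   63.1] zr [ 60.8 345. ]
brass 304 (array([ 547.9, -296.7]), array([147.3,  32.5]), 0.4) med [ 556.9 -292.   344. ] zr [288.  370.3]
plate 2662 (array([ 268.7, -221.9]), array([180.9,  38.5]), -55.9) med [ 271.1 -221.4    6.8] zr [4.4 9. ]
plate 21559 (array([ 561.6, -255.3]), array([320.7, 125.9]), -2.6) med [ 564.7 -246.4    7.8] zr [6.  9.7]
```

View pics/w1.png

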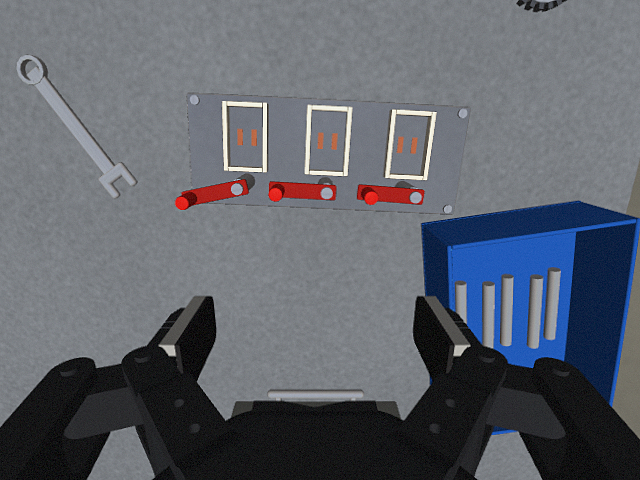

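The base lies square in the picture: pockets at (245,137), (328,140), (410,145), levers left-open; pocket centres (470,-234), (563,-238), (655,-242) mm, yaw 87.4°, spacing 92 mm as stated. On to the modules and the presser.

```bash

python3 -m creep '[[[0.077,0,0],0],[[0.077,0,0],0],[[0.077,0,0],0],[[0.077,0,0],0],[[0.077,0,0],0],[[0.075,0,0],0],[[0,0,0],0],[[0,0,0],0]]' | head -2
python3 - <<'E'
from m import *
print(bot.sense()["position"]); f=cam("wrist"); save(f,"w2"); report(f)
E
python3 -m creep '[[[0.0775,0.013,0],0],[[0.0775,0.013,0],0],[[0.0775,0.013,0],0],[[0.0775,0.013,0],0],[[0.0775,0.013,0],0],[[0.0775,0.013,0],0],[[0.0775,0.013,0],0],[[0.0775,0.013,0],0],[[0,0,0],0.14],[[0,0,0],0.14]]' | head -2
python3 -m creep '[[[0,0,0],0.14],[[0,0,0],0.14],[[0,0,0],0.14],[[0,0,0],0.14],[[0,0,0],0.14],[[0,0,0],0.14],[[0,0,0],0.14],[[0,0,0],0.14],[[0,0,0],0.11],[[0,0,0],0]]' | head -3
python3 -m creep '[[[0,0,0],0],[[0,0,0],0]]' | head -3
python3 - <<'E'
from m import *
print(bot.sense()["position"]); f=cam("wrist"); save(f,"w3"); report(f)
E
```

```text
clock: 3.13
position: [0.5476, -0.0691, 0.3443]
[ 0.5476365  -0.06906924  0.34434492]
dark-top 1495 (array([461.4, -34. ]), array([60.3, 34.9]), -69.5) med [461.8 -33.1  45.9] zr [43.3 47.6]
dark-top 60 (array([ 469.4, -278.3]), array([17.8,  7.5]), -11.4) med [ 470.4 -276.2   45.9] zr [42.1 49.8]
dark-top 1643 (array([542.1,  26.5]), array([59.9, 34.1]), 86.3) med [542.6  27.4  45.8] zr [44.1 47.5]
dark-top 56 (array([ 560.6, -281.7]), array([16.9,  6.8]), 0.7) med [ 560.5 -280.4   45.8] zr [42.3 49.7]
dark-top 1455 (array([657. , -42.4]), array([60.4, 35.4]), 79.0) med [656.4 -41.3  45.9] zr [43.5 47.5]
dark-top 58 (array([ 650.3, -286.4]), array([17.2,  6.8]), 13.8) med [ 649.3 -284.8   46. ] zr [42.5 49.9]
dark-top 38 (array([ 684.9, -340. ]), array([17.8,  7.2]), 53.2) med [ 685.3 -337.4   45.1] zr [42.3 48.8]
dark-top 171 (array([784.8, -60.2]), array([23. , 19.7]), 76.9) med [779.2 -57.9  48.6] zr [42.4 49.9]
orange 118 (array([452.4,  -8.8]), array([14.8, 11.7]), 20.2) med [451.5  -9.7  35.6] zr [19.4 42.6]
orange 111 (array([471.4, -60.4]), array([13.6, 12. ]), 20.6) med [47
[... 6743 characters left out ...]
.5,  55.4]), array([18.6, 10. ]), 25.4) med [546.8  54.1  36. ] zr [33.5 45. ]
brass 385 (array([619.9, 244.9]), array([144.6,  66.8]), -67.7) med [627.7 251.9 292.8] zr [ 54.2 368.8]
brass 66 (array([652.2, -65.7]), array([19.1, 12.3]), 74.6) med [651.7 -69.6  36.2] zr [34.6 45.7]
brass 112 (array([663.2, -14.7]), array([25. , 18.4]), -46.0) med [662.5 -15.3  36.2] zr [31.4 39.1]
blue 7090 (array([668.9, 264.3]), array([119.5, 109.5]), -69.3) med [678.2 271.    9.7] zr [ 8.  11.5]
plate 448 (array([ 295.5, -239.3]), array([112.2,  33.3]), -69.3) med [ 294.9 -255.1    7.4] zr [4.2 9.6]
plate 4206 (array([ 553.5, -227.9]), array([233.9, 111.5]), 38.6) med [ 552.9 -234.4    8.5] zr [ 4.8 10.3]
```

View pics/w3.png

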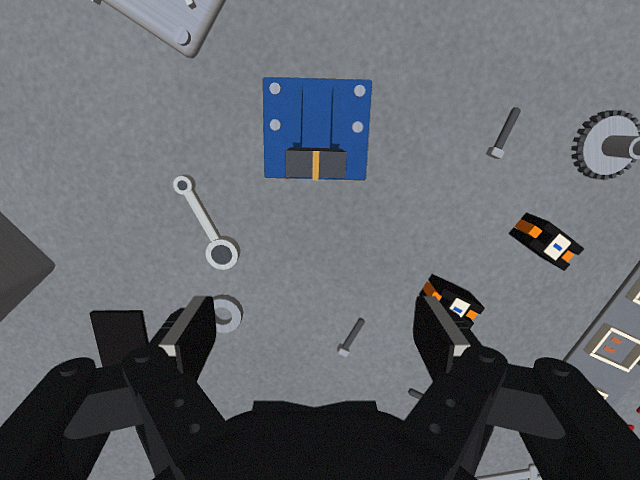

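The presser picture shows block top centred at (316,164) with brass stripe, foot square round it: block centre (639,252) mm, yaw 20.9°, 72 mm top height reads 71.8. Now grasp module B (542.4, 27, yaw 86°).

```bash
python3 d.py 542.4 27 160 86.2
```

```text
clock 5.1 pos [599.1 238.7 344. ] rpy [1.800e+02 1.000e-02 2.226e+01] q6 79 F [ 0.1 -0.3  0.4] gap 85.5 grip 0
shift units [-0.2653  0.3489  0.368 ] rows>=7 | turn units -1.421 rows>=9
```

```bash

python3 -m creep '[[[-0.0332,0.0436,0.046],0],[[-0.0332,0.0436,0.046],0],[[-0.0332,0.0436,0.046],0],[[-0.0332,0.0436,0.046],0],[[-0.0332,0.0436,0.046],0],[[-0.0332,0.0436,0.046],0],[[-0.0332,0.0436,0.046],0],[[-0.0332,0.0436,0.046],0],[[0,0,0],-0.142],[[0,0,0],-0.142]]' 0.75 60 | head -2
python3 -m creep '[[[0,0,0],-0.142],[[0,0,0],-0.142],[[0,0,0],-0.142],[[0,0,0],-0.142],[[0,0,0],-0.142],[[0,0,0],-0.142],[[0,0,0],-0.142],[[0,0,0],-0.142],[[0,0,0],0],[[0,0,0],0]]' | head -2
python3 - <<'E'
from m import *
for n in ("side","wrist"):
    f=cam(n); C=cloud(f); m=(np.abs(C[...,0]-.542)<.06)&(np.abs(C[...,1]-.027)<.06)&(C[...,2]>.042)&(C[...,2]<.05); print(n,rect(C[m]),m.sum())
E
python3 d.py 542.4 27 87 86.2
```

```text
clock: 5.9
position: [0.5403, 0.0262, 0.1582]
clock: 6.73
position: [0.5419, 0.0276, 0.1602]
side (array([543.5,  29.6]), array([63.2, 35.6]), 87.5) 349
wrist (array([542. ,  26.7]), array([60.5, 34.2]), 86.5) 4544
clock 6.8 pos [541.8  27.6 160.2] rpy [179.99   0.    85.99] q6 -6 F [ 0.1 -0.2 -0.7] gap 64.2 grip 0
shift units [-0.0012  0.0013  0.1463] rows>=2 | turn units -0.005 rows>=1
```

```bash

python3 -m creep '[[[0,0.0005,0.0366],0],[[0,0.0005,0.0366],0],[[-0.001,0,0.0366],0],[[0,0,0.0366],-0.005],[[0,0,0],0],[[0,0,0],0]]' | head -4
python3 -m creep '[[[0,0,0],0],[[0,0,0],0],[[0,0,0],0],[[0,0,0],0],[[0,0,0],0],[[0,0,0],0]]' 0 60
python3 -m creep '[[[0,0,-0.04],0],[[0,0,-0.04],0],[[0,0,0],0],[[0,0,0],0]]'
python3 - <<'E'
from m import *
for n in ("side","scene"):
    f=cam(n); C=cloud(f); m=(np.abs(C[...,0]-.542)<.06)&(np.abs(C[...,1]-.027)<.06)&(C[...,2]>.015)&(C[...,2]<.12); h=hsv(f)
    o=m&(h[...,0]>=6)&(h[...,0]<18)&(h[...,1]>170); print(n,rect(C[o]),np.percentile(C[o][:,2],[2,98]))
    w=m&(h[...,1]<60)&(h[...,2]>140); print("white",rect(C[w]),np.median(C[w],0))
f=cam("side"); u=f["image"][180:360,260:440]; cv2.imwrite("pics/g1.png",cv2.resize(u,None,fx=3,fy=3)[:,:,::-1])
f=cam("wrist"); save(f,"g2")
E
python3 d.py 542.4 27 127 86.2
```

```text
clock: 7.33
position: [0.5415, 0.0273, 0.0862]
tcp_rot: [-179.9, -0.0, 86.3]
contact_force: [-0.1, -1.4, 0.5]
clock: 7.83
position: [0.5435, 0.027, 0.0886]
tcp_rot: [179.8, 0.0, 86.3]
contact_force: [-0.0, -0.2, 6.9]
finger_gap: 0.0331
grasp_force: 61.1
clock: 8.17
position: [0.543, 0.0271, 0.1278]
tcp_rot: [179.8, 0.0, 86.3]
contact_force: [-0.3, -0.1, -1.2]
finger_gap: 0.0333
grasp_force: 60.4
side (array([538.5,  29. ]), array([69.8, 26.4]), 83.0) [0.0456481  0.11295466]
white (array([541.5,  29. ]), array([33.6, 22.4]), -7.3) [0.54333352 0.02802057 0.08443347]
scene (array([544.4,  -2.4]), array([12.5,  1.5]), 1.2) [0.07464728 0.08319246]
white (array([0., 0.]), array([0., 0.]), 0.0) [nan nan nan]
clock 8.4 pos [541.2  27.4 125.3] rpy [-1.7984e+02 -2.0000e-02  8.6340e+01] q6 -6 F [ 0.4  0.4 -1.2] gap 33.2 grip 60
shift units [-0.0006  0.0025 -0.0033] rows>=1 | turn units 0.003 rows>=1
  return _methods._mean(a, axis=axis, dtype=dtype,
  ret = um.true_divide(
```

View pics/g1.png

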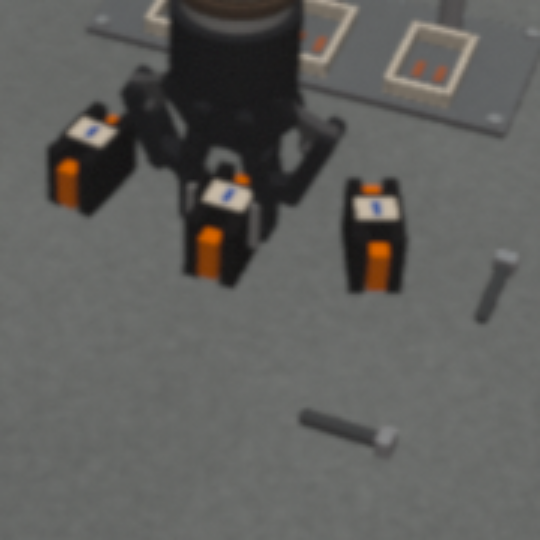

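The side picture shows module B level between the fingers. Turn to the presser heading and go to the staging point 50 mm from the face.

```bash

python3 -m creep '[[[0,0,0],0.1454],[[0,0,0],0.1454],[[0,0,0],0.1454],[[0,0,0],0.1454],[[0,0,0],0.1454],[[0,0,0],0.1454],[[0,0,0],0.1454],[[0,0,0],0.1454],[[0,0,0],0.1454],[[0,0,0],0.1454]]' | head -3
python3 d.py 580.5 230.4 108 20.9
```

```text
clock: 9.2
position: [0.5415, 0.0273, 0.1256]
tcp_rot: [-179.9, 0.1, 20.6]
clock 9.2 pos [541.5  27.3 125.6] rpy [-1.7993e+02  1.1000e-01  2.0580e+01] q6 60 F [-0.1 -0.5 -2. ] gap 33.3 grip 60
shift units [ 0.216  -0.3528  0.0352] rows>=5 | turn units -0.007 rows>=1
```

```bash

python3 -m creep '[[[0.036,-0.0588,0.0059],0],[[0.036,-0.0588,0.0059],0],[[0.036,-0.0588,0.0059],0],[[0.036,-0.0588,0.0059],0],[[0.036,-0.0588,0.0059],0],[[0.036,-0.0588,0.0059],-0.007],[[0,0,0],0],[[0,0,0],0],[[0,0,0],0],[[0,0,0],0]]' | head -3
python3 - <<'E'
from m import *
f=cam("wrist"); save(f,"p1")
s=[];
f=cam("side"); u=f["image"][270:420,160:320]; cv2.imwrite("pics/p2.png",cv2.resize(u,None,fx=3,fy=3)[:,:,::-1])
E
python3 d.py 580.5 230.4 108 20.9
```

```text
clock: 10.03
position: [0.5798, 0.2295, 0.1085]
tcp_rot: [180.0, 0.1, 21.2]
clock 10.1 pos [580.1 229.3 109. ] rpy [1.800e+02 3.000e-02 2.114e+01] q6 79 F [-0.1 -0.3 -1.1] gap 33.1 grip 60
shift units [ 0.0016 -0.0017  0.002 ] rows>=1 | turn units 0.005 rows>=1
```

View pics/p1.png

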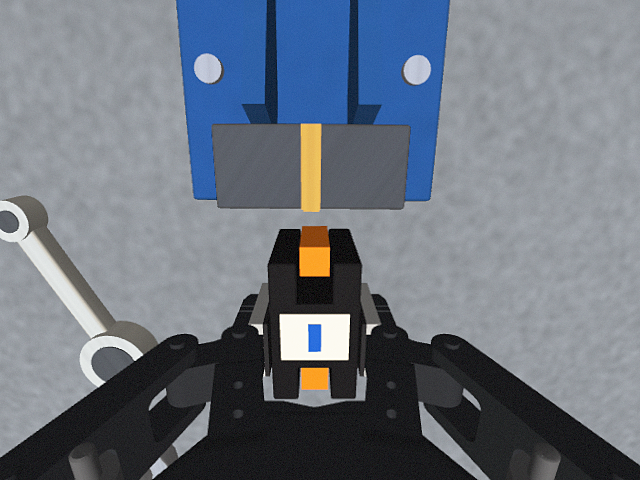

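View pics/p2.png

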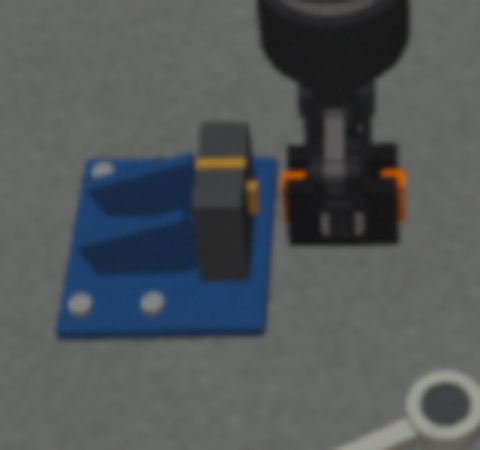

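The wrist picture shows lock (315,250) nearly in line with the brass stripe (311,165); measure the lateral offset and heading.

```bash
cat > lat.py <<'E'
from m import *
f=cam("wrist"); h=hsv(f); s=bot.sense(); R,p=pose(s); T=lambda X:(X-p)@R*1000
H,S,V=h[...,0],h[...,1],h[...,2]
C=cloud(f); Z=C[...,2]
st=(H>=8)&(H<25)&(S>110)&(Z>.066)&(Z<.078)
lo=(H>=5)&(H<20)&(S>170)&(V>140)&(Z<.064)&(Z>.03)&(np.mgrid[:480,:640][0]<300)
wh=(S<60)&(V>150)&(np.mgrid[:480,:640][0]>290)&(Z>.05)&(np.abs(np.mgrid[:480,:640][1]-315)<50)
for n,m in(("stripe",st),("lock",lo),("label",wh)):
    P=T(C[m]); print(n,m.sum(),np.round(np.median(P,0),1),np.round(P.min(0),1),np.round(P.max(0),1))
bl=(Z>.066)&(Z<.078); P=T(C[bl]); P=P[(P[:,0]>20)]; print("block (tool frame)",rect(P*np.array([1,1,1])/1000))
E
python3 lat.py; python3 d.py 580.5 230.4 108 20.9
```

```text
stripe 1717 [63.7 -0.9 36.6] [-14.3 -16.1  34.4] [76.3 16.8 43.1]
lock 1070 [27.5  0.4 53.2] [18.6 -6.  51.2] [32.9  6.3 78.9]
label 2825 [ 0.3  0.8 42.5] [-11.8 -12.7 -69.6] [75.2 18.8 44.5]
block (tool frame) (array([48.3, -1. ]), array([60.5, 56.6]), -89.8)
clock 10.2 pos [580.2 229.4 109.1] rpy [1.800e+02 2.000e-02 2.113e+01] q6 79 F [ 0.7 -0.8 -1.6] gap 33.1 grip 60
shift units [ 0.0013 -0.0016  0.0023] rows>=1 | turn units 0.005 rows>=1
```

```bash

python3 -m creep '[[[0,-0.0026,0],0.004],[[0.01,0,0],0],[[0.01,0,0],0],[[0.004,0,0],0],[[0.004,0,0],0],[[0.004,0,0],0],[[0,0,0],0],[[0,0,0],0]]'
python3 -m creep '[[[0.003,0,0],0],[[0.003,0,0],0],[[0,0,0],0],[[0,0,0],0]]'

```

```text
clock: 10.85
position: [0.5942, 0.2373, 0.109]
tcp_rot: [180.0, 0.1, 21.1]
contact_force: [-4.1, -2.1, 0.8]
finger_gap: 0.0334
grasp_force: 60.8
clock: 11.18
position: [0.597, 0.2384, 0.109]
tcp_rot: [180.0, 0.1, 21.0]
contact_force: [-4.6, -3.2, 0.1]
finger_gap: 0.033
grasp_force: 60.8
```

```bash
for i in 1; do
python3 -m creep '[[[0.002,0,0],0],[[0.002,0,0],0],[[0,0,0],0]]' | sed -n '2p;4p'
python3 -m creep '[[[0.002,0,0],0],[[0,0,0],0]]'| sed -n '2p;4p'
done; python3 -m creep '[[[0.001,0,0],0],[[0,0,0],0]]'| sed -n '2p;4p'
```

```text
position: [0.5987, 0.239, 0.109]
contact_force: [-4.3, -2.2, 2.3]
position: [0.5989, 0.2391, 0.109]
contact_force: [-8.5, -5.1, 5.3]
position: [0.5989, 0.2391, 0.1089]
contact_force: [-11.0, -5.5, 6.2]
```

```bash

python3 -m creep '[[[0.001,0,0],0],[[0.001,0,0],0],[[0,0,0],0]]'| sed -n '2p;4p'
python3 -m creep '[[[-0.02,0,0],0],[[-0.04,0,0],0],[[-0.02,0,0],0],[[0,0,0],0],[[0,0,0],0]]'| sed -n '2p;4p'
python3 lat.py
python3 -m creep '[[[0,0,0],-0.15],[[0,0,0],-0.15],[[0,0,0],-0.15],[[0,0,0],-0.15],[[0,0,0],-0.15],[[0,0,0],-0.15],[[0,0,0],-0.15],[[0,0,0],-0.15],[[0,0,0],-0.15],[[0,0,0],-0.15]]'| sed -n '2,3p'
python3 -m creep '[[[0,0,0],-0.15],[[0,0,0],-0.15],[[0,0,0],-0.15],[[0,0,0],-0.15],[[0,0,0],-0.15],[[0,0,0],-0.15],[[0,0,0],-0.15],[[0,0,0],-0.15],[[0,0,0],-0.15],[[0,0,0],-0.15]]'| sed -n '2,3p'
python3 -m creep '[[[0,0,0],-0.15],[[0,0,0],-0.15],[[0,0,0],-0.15],[[0,0,0],-0.15],[[0,0,0],-0.15],[[0,0,0],-0.15],[[0,0,0],-0.1],[[0,0,0],0],[[0,0,0],0]]'| sed -n '2,3p'
python3 d.py 580.2 232 109 201.0
```

```text
position: [0.5991, 0.2392, 0.1089]
contact_force: [-14.8, -8.2, 9.6]
position: [0.5648, 0.2261, 0.1095]
contact_force: [0.3, -0.4, -1.1]
stripe 1894 [78.8  1.4 37.4] [-15.  -16.4  35.2] [91.5 16.9 43.7]
lock 830 [19.3  0.2 53.1] [13.1 -6.1 51.5] [24.8  6.1 78.6]
label 2822 [ 0.1  0.6 42.5] [-12.2 -12.8 -69.5] [74.8 18.7 44.5]
block (tool frame) (array([55.8,  1.2]), array([71.6, 60.5]), 0.0)
position: [0.5656, 0.2262, 0.1096]
tcp_rot: [179.9, -0.0, 88.9]
position: [0.5657, 0.2262, 0.1096]
tcp_rot: [179.9, 0.1, 156.4]
position: [0.5652, 0.2261, 0.1095]
tcp_rot: [-180.0, 0.1, -159.1]
clock 14.9 pos [565.2 226.1 109.5] rpy [-1.7999e+02  9.0000e-02 -1.5909e+02] q6 -100 F [-0.4 -1.3 -1.8] gap 33.0 grip 60
shift units [-0.0323  0.0003  0.001 ] rows>=1 | turn units -0.002 rows>=1
```

```bash

python3 -m creep '[[[0,-0.0024,0],-0.002],[[-0.024,0,0],0],[[-0.016,0,0],0],[[-0.008,0,0],0],[[-0.004,0,0],0],[[-0.004,0,0],0],[[-0.004,0,0],0],[[-0.004,0,0],0],[[0,0,0],0],[[0,0,0],0]]'| sed -n '2p;4p'
python3 -m creep '[[[-0.003,0,0],0],[[-0.003,0,0],0],[[0,0,0],0],[[0,0,0],0]]'| sed -n '2p;4p'
python3 -m creep '[[[-0.002,0,0],0],[[0,0,0],0]]'| sed -n '2p;4p'
python3 -m creep '[[[-0.002,0,0],0],[[0,0,0],0]]'| sed -n '2p;4p'
```

```text
position: [0.5937, 0.236, 0.1088]
contact_force: [-4.5, -1.4, 0.8]
position: [0.5967, 0.2371, 0.1089]
contact_force: [-4.7, -1.8, -0.5]
position: [0.5978, 0.2376, 0.1089]
contact_force: [-5.1, -1.4, -0.2]
position: [0.5988, 0.2379, 0.1088]
contact_force: [-4.4, -1.8, -0.5]
```

```bash

python3 -m creep '[[[-0.001,0,0],0],[[0,0,0],0]]'| sed -n '2p;4p'
python3 -m creep '[[[-0.002,0,0],0],[[0,0,0],0]]'| sed -n '2p;4p'
python3 -m creep '[[[-0.002,0,0],0],[[0,0,0],0]]'| sed -n '2p;4p'
python3 -m creep '[[[-0.002,0,0],0],[[0,0,0],0]]'| sed -n '2p;4p'
```

```text
position: [0.5993, 0.2381, 0.1088]
contact_force: [-3.9, -2.4, -0.9]
position: [0.5998, 0.2384, 0.1088]
contact_force: [-7.2, -3.2, 0.6]
position: [0.6, 0.2384, 0.1089]
contact_force: [-10.3, -4.9, 3.9]
position: [0.6001, 0.2385, 0.1089]
contact_force: [-14.6, -6.2, 8.0]
```

```bash

python3 -m creep '[[[0.02,0,0],0],[[0.05,0,-0.02],0],[[0.05,0,-0.06],0],[[0,0,0],0.15],[[0,0,0],0.15],[[0,0,0],0.15],[[0,0,0],0.15],[[0,0,0],0.15],[[0,0,0],0.15],[[0,0,0],0.15]]'| sed -n '2p;4p'
python3 -m creep '[[[0,0,0],0.15],[[0,0,0],0.15],[[0,0,0],0.15],[[0,0,0],0.15],[[0,0,0],0.15],[[0,0,0],0.15],[[0,0,0],0.15],[[0,0,0],0.15],[[0,0,0],0.15],[[0,0,0],0.127]]'| sed -n '2,3p'
python3 d.py 562.7 -237.9 150 87.4
```

```text
position: [0.5479, 0.218, 0.1501]
contact_force: [-0.3, -0.0, -1.1]
position: [0.5479, 0.218, 0.1501]
tcp_rot: [179.7, -0.1, 87.1]
clock 18.7 pos [547.9 218.  150.1] rpy [ 1.7975e+02 -9.0000e-02  8.7090e+01] q6 13 F [ 0.4 -0.1 -1.8] gap 33.0 grip 60
shift units [-9.092e-01  7.600e-02 -9.000e-04] rows>=11 | turn units -0.007 rows>=1
```

```bash

python3 -m creep '[[[-0.0758,0.0063,0],0],[[-0.0758,0.0063,0],0],[[-0.0758,0.0063,0],0],[[-0.0758,0.0063,0],0],[[-0.0758,0.0063,0],0],[[-0.0758,0.0063,0],0],[[-0.0758,0.0063,0],0],[[-0.0758,0.0063,0],0],[[-0.0758,0.0063,0],0],[[-0.0758,0.0063,0],0]]'| sed -n '2,3p'
python3 -m creep '[[[-0.0758,0.0063,0],0],[[-0.0754,0.0063,0],-0.007],[[0,0,0],0],[[0,0,0],0],[[0,0,0],0]]'| sed -n '2,3p'
python3 d.py 562.7 -237.9 150 87.4
python3 - <<'E'
from m import *
f=cam("wrist"); save(f,"k1"); s=bot.sense(); R,p=pose(s); h=hsv(f); C=cloud(f); Z=C[...,2]
m=(h[...,1]<45)&(h[...,2]>150)&(Z>.016)&(Z<.028)
for q in grid(C[m],.003): print("white wall",len(q),rect(q))
m=(h[...,1]<60)&(h[...,2]>150)&(Z>.1)&(Z<.115); print("label",rect(C[m]),np.median(C[m],0))
o=(h[...,0]>=5)&(h[...,0]<20)&(h[...,1]>170)&(Z>.09)&(Z<.115)
for q in grid(C[o]): print("or",rect(q))
E
```

```text
position: [0.562, -0.1649, 0.1502]
tcp_rot: [179.7, 0.1, 87.4]
position: [0.5644, -0.2382, 0.1495]
tcp_rot: [179.9, 0.0, 87.7]
clock 20.0 pos [ 564.4 -238.2  149.5] rpy [1.7989e+02 2.0000e-02 8.7700e+01] q6 -32 F [ 0.   0.5 -1.5] gap 33.4 grip 61
shift units [ 0.0005 -0.0033 -0.001 ] rows>=1 | turn units 0.007 rows>=1
white wall 2651 (array([ 470.3, -233.9]), array([75.1, 50. ]), 87.8)
white wall 1157 (array([ 563.6, -216.5]), array([48.9, 32.1]), -2.4)
white wall 2572 (array([ 654.6, -243.7]), array([78., 50.]), 87.2)
label (array([ 564. , -238.7]), array([44.1, 22.1]), -2.9) [ 0.56441903 -0.23761903  0.10721071]
or (array([ 563.2, -258.3]), array([13. , 11.2]), 88.6)
or (array([ 570. , -217.2]), array([24.2, 15.7]), 4.5)
```

View pics/k1.png

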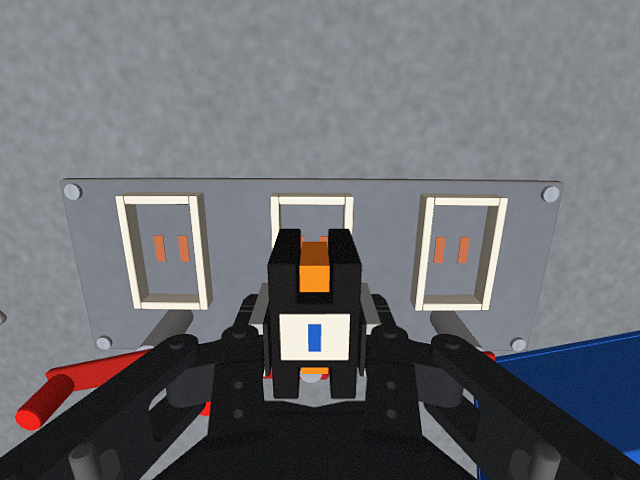

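Module is above pocket 1 (its far wall at (311,200)), walls parallel to it; both locks show recessed. Lower in.

```bash

python3 -m creep '[[[0,-0.003,0.02],0.006],[[0,0,0.03],0],[[0,0,0.024],0],[[0,0,0],0],[[0,0,0],0],[[0,0,0],0]]'| sed -n '2,4p'
python3 d.py 562.8 -238.2 95 87.4
python3 -m creep '[[[0,0,0.008],0],[[0,0,0.008],0],[[0,0,0],0]]'| sed -n '2,4p'
```

```text
position: [0.5625, -0.2378, 0.1124]
tcp_rot: [180.0, 0.0, 87.5]
contact_force: [0.7, -0.2, -1.7]
clock 20.5 pos [ 562.5 -237.8  112.4] rpy [1.80e+02 1.00e-02 8.75e+01] q6 -32 F [ 0.7 -0.2 -1.7] gap 32.7 grip 61
shift units [-0.0007  0.0006  0.0348] rows>=1 | turn units 0.002 rows>=1
position: [0.562, -0.2379, 0.1035]
tcp_rot: [-179.9, -0.0, 87.5]
contact_force: [0.5, 0.4, -1.7]
```

```bash

python3 -m creep '[[[0,0,0.006],0],[[0,0,0.006],0],[[0,0,0],0],[[0,0,0],0]]'| sed -n '2,4p'
python3 -m creep '[[[0,0,0.004],0],[[0,0,0],0],[[0,0,0],0]]'| sed -n '2,4p'
```

```text
position: [0.5622, -0.238, 0.0979]
tcp_rot: [-180.0, -0.0, 87.5]
contact_force: [0.5, -0.4, -1.2]
position: [0.5627, -0.2384, 0.0967]
tcp_rot: [179.9, 0.0, 87.5]
contact_force: [-0.1, 0.1, 0.1]
```

```bash

python3 -m creep '[[[0,0,0.002],0],[[0,0,0],0]]'| sed -n '2,4p'
python3 -m creep '[[[0,0,0],0],[[0,0,0],0],[[0,0,0],0],[[0,0,0],0],[[0,0,-0.03],0],[[0,0,-0.08],0],[[0,0,-0.08],0],[[0,0,0],0],[[0,0,0],0]]' 0.65
python3 - <<'E'
from m import *
f=cam("wrist"); save(f,"k2"); report(f)
E
```

```text
position: [0.5627, -0.2384, 0.0966]
tcp_rot: [180.0, 0.0, 87.5]
contact_force: [-2.8, 1.5, 7.5]
clock: 22.28
position: [0.564, -0.2392, 0.1937]
tcp_rot: [179.7, 0.2, 87.5]
contact_force: [-0.5, -0.4, 0.5]
finger_gap: 0.0557
grasp_force: 0.0
dark-top 145 (array([ 471.9, -279.9]), array([17.7,  8.5]), -43.4) med [ 473.5 -276.2   46. ] zr [42.3 49.7]
dark-top 434 (array([ 563.6, -217.1]), array([33.3, 16.7]), -2.4) med [ 563.3 -218.2   44.1] zr [42.5 49.6]
dark-top 125 (array([ 560.1, -282.3]), array([17.3,  7.2]), 2.2) med [ 560.6 -280.4   46. ] zr [42.2 49.8]
dark-top 165 (array([ 561.6, -261.4]), array([14.3, 10.5]), 3.4) med [ 561.4 -260.4   44. ] zr [42.5 49.4]
dark-top 141 (array([ 649.7, -285.8]), array([16.7,  5.9]), 21.4) med [ 648.3 -284.2   45.9] zr [42.3 49.7]
dark-top 162 (array([ 697.2, -441.7]), array([55.3,  1.4]), -81.3) med [ 697.  -440.8   45.8] zr [42.1 49.7]
dark-top 947 (array([ 762.3, -324.9]), array([102.9,   3.7]), 8.4) med [ 760.5 -325.3   46. ] zr [42.2 49.9]
orange 148 (array([ 561. , -261.6]), array([19.4, 11.9]), 87.1) med [ 561.3 -259.7   44. ] zr [18.8 54
[... 1710 characters left out ...]
ay([15.7, 10.6]), 82.4) med [ 597.4 -284.3   71.6] zr [59.2 91.4]
red 521 (array([ 646. , -290.6]), array([29.9, 15.2]), -5.4) med [ 643.3 -286.4   62.6] zr [59.7 64. ]
brass 377 (array([ 566.1, -228. ]), array([59.6, 37.8]), -2.1) med [ 563.4 -220.    44. ] zr [ 37.  213.8]
brass 138 (array([ 561.7, -260.6]), array([10.5,  6.8]), -1.8) med [ 561.5 -260.4   44. ] zr [42.6 45.2]
brass 31 (array([ 621.7, -230.1]), array([15.7,  5.2]), 13.0) med [ 625.3 -230.5  201.3] zr [173.5 217.1]
plate 1198 (array([ 306.5, -277.3]), array([45.6, 39.7]), -56.3) med [ 308.1 -277.6    7.4] zr [4.3 9. ]
plate 39371 (array([ 561.7, -255.1]), array([320.3, 125.8]), -2.6) med [ 562.2 -243.3    7.9] zr [ 6.4 10. ]
```

Seated: lock tops read 44 mm as they must, and the module ends sit centred in the pocket. Now locate the knobs.

```bash
cat > knob.py <<'E'
from m import *
import sys
for n in sys.argv[1:]:
    f=cam(n); C=cloud(f); h=hsv(f); m=((h[...,0]<5)|(h[...,0]>174))&(h[...,1]>150)&(C[...,2]>.08)&(C[...,2]<.096)&(C[...,1]<-.2)&(C[...,1]>-.33)&(C[...,0]>.3)&(C[...,0]<.75)
    for q in grid(C[m],.004): print(n,len(q),rect(q),"med",np.round(np.median(q,0)*1000,1))
E
python3 knob.py side scene wrist; python3 d.py 510 -287 190 135
```

```text
side 29 (array([ 420.4, -292.2]), array([15.5,  9.8]), -86.6) med [ 420.4 -288.6   86.7]
side 32 (array([ 509.8, -280.2]), array([14.2, 11.3]), -23.7) med [ 510.4 -279.2   87.9]
side 27 (array([ 602.2, -283.7]), array([13.7,  9.1]), -72.7) med [ 602.3 -283.    87.1]
scene 30 (array([ 422.3, -291.4]), array([14.2,  8.9]), 14.7) med [ 424.9 -291.    90.7]
scene 38 (array([ 513.5, -283. ]), array([12.2, 10.1]), -37.1) med [ 515.2 -282.6   90.1]
scene 45 (array([ 606.2, -285.1]), array([11.2,  9.8]), 47.3) med [ 607.9 -285.2   90.5]
wrist 561 (array([ 420. , -291.8]), array([14.7, 11.7]), 29.2) med [ 421.9 -290.2   89.6]
wrist 106 (array([ 597.1, -289. ]), array([11.7,  2.7]), -74.9) med [ 596.6 -286.4   89.7]
clock 22.5 pos [ 561.3 -237.5  188.1] rpy [-1.7981e+02 -1.1000e-01  8.7460e+01] q6 -32 F [0.8 1.3 0. ] gap 55.7 grip 0
shift units [-0.1035 -0.0982 -0.0037] rows>=2 | turn units -1.056 rows>=7
```

```bash

python3 -m creep '[[[-0.0325,-0.0325,0],0],[[-0.0325,-0.0325,0],0],[[-0.0325,-0.0325,0],0],[[0,0,0],-0.15],[[0,0,0],-0.15],[[0,0,0],-0.15],[[0,0,0],-0.15],[[0,0,0],-0.15],[[0,0,0],-0.15],[[0,0,0],-0.155]]' 0.4 | sed -n '2,3p'
python3 -m creep '[[[0,0,0],0],[[0,0,0],0],[[0,0,0],0]]' | sed -n '2,5p'
python3 d.py 510.5 -284 141 135; python3 knob.py wrist
```

```text
position: [0.5107, -0.284, 0.1882]
tcp_rot: [-180.0, -0.2, 135.3]
position: [0.5111, -0.2844, 0.1893]
tcp_rot: [-180.0, -0.1, 134.8]
contact_force: [-0.7, -0.6, 0.5]
finger_gap: 0.034
clock 23.6 pos [ 511.1 -284.4  189.3] rpy [-1.7999e+02 -9.0000e-02  1.3477e+02] q6 -86 F [-0.7 -0.6  0.5] gap 34.0 grip 0
shift units [ 0.0013 -0.0003  0.0966] rows>=2 | turn units -0.005 rows>=1
wrist 768 (array([ 419.6, -293. ]), array([13.8, 13.1]), 55.4) med [ 420.3 -291.7   90.3]
wrist 609 (array([ 510. , -284.7]), array([13.2, 13.2]), 70.9) med [ 509.2 -283.6   90.4]
```

```bash

python3 -m creep '[[[0,0,0.032],0],[[0,0,0.032],0],[[0,0,0.032],0],[[0,0,0],0],[[0,0,0],0]]' | sed -n '2p;4p'
python3 -m creep '[[[0.0085,0.0174,0],0],[[0.0085,0.0174,0],0],[[0.005,0.0174,0],0],[[0.003,0.0174,0],0],[[-0.003,0.018,0],0],[[-0.005,0.018,0],0],[[-0.008,0.018,0],0],[[-0.008,0.014,0],0],[[0,0,0],0],[[0,0,0],0]]' | sed -n '2p;4p'
python3 knob.py side; python3 d.py 562.6 -238 141 135
```

```text
position: [0.5109, -0.2842, 0.1413]
contact_force: [-0.0, -0.6, 0.9]
position: [0.5609, -0.2358, 0.1426]
contact_force: [-0.0, 0.3, 0.1]
side 32 (array([ 420.1, -290.5]), array([15.7,  9.5]), -85.4) med [ 419.9 -287.6   87.5]
side 44 (array([ 551.1, -241.2]), array([26.4, 11.7]), -87.9) med [ 550.6 -234.3   87.5]
clock 24.9 pos [ 560.4 -235.9  142.4] rpy [1.7998e+02 6.0000e-02 1.3495e+02] q6 -79 F [-0.6  0.4  0.1] gap 34.2 grip 0
shift units [-0.006   0.0002  0.0028] rows>=1 | turn units -0.001 rows>=1
```

```bash

python3 -m creep '[[[-0.006,0.008,0],0],[[-0.002,0.006,0],0],[[0,0,0],0]]' | sed -n '2p;4p'
python3 -m creep '[[[-0.002,0.006,0],0],[[0,0,0],0]]' | sed -n '2p;4p'
python3 -m creep '[[[-0.002,0.004,0],0],[[0,0,0],0]]' | sed -n '2p;4p'; python3 knob.py side
```

```text
position: [0.568, -0.234, 0.1423]
contact_force: [0.2, -1.4, 0.5]
position: [0.5708, -0.2329, 0.1425]
contact_force: [-0.3, -4.3, -1.0]
position: [0.5727, -0.2326, 0.1425]
contact_force: [-1.0, -6.7, -0.9]
side 31 (array([ 420.6, -288.5]), array([13.5,  9.6]), 82.3) med [ 419.8 -287.    87.6]
side 44 (array([ 560.6, -240.5]), array([29.3, 15.7]), 56.4) med [ 562.2 -235.8   87.6]
```

```bash

python3 -m creep '[[[0,-0.016,0],0],[[0,0,-0.04],0],[[0,0,-0.08],0],[[0,0,-0.08],0],[[0,0,0],0.15],[[0,0,0],0.15],[[0,0,0],0.15],[[0,0,0],0.15],[[0,0,0],0.15],[[0,0,0],0.15]]' 0.75| sed -n '2p;4p'
python3 -m creep '[[[0,0,0],0.15],[[0.04,0,0],0],[[0.08,0,0],0],[[0.08,0,0],0],[[0.08,0,0],0],[[0.08,0,0],0],[[0,0,0],0],[[0,0,0],0]]' | sed -n '2p;4p'
python3 - <<'E'
from m import *
f=cam("side"); C=cloud(f); h=hsv(f); m=((h[...,0]<5)|(h[...,0]>174))&(h[...,1]>150)&(C[...,2]>.05)&(C[...,2]<.1)&(np.abs(C[...,0]-.56)<.035)&(C[...,1]<-.2)&(C[...,1]>-.34); print("lever1",rect(C[m])); 
cv2.imwrite("pics/s5.png",cv2.resize(f["image"][130:310,240:480],None,fx=3,fy=3)[:,:,::-1])
f=cam("wrist"); C=cloud(f); h=hsv(f); m=(C[...,2]>.042)&(C[...,2]<.05)&(C[...,1]>-.2)
for q in grid(C[m],.003):
    if len(q)>300: print("mod",len(q),rect(q))
E
python3 knob.py scene
python3 d.py 461.4 -34 160 110.5
```

```text
position: [0.5665, -0.2367, 0.242]
contact_force: [-0.2, -0.5, -0.5]
position: [0.5737, -0.0552, 0.2421]
contact_force: [0.1, -0.2, 0.2]
lever1 (array([ 561.7, -253.8]), array([56.4, 14.7]), 88.3)
mod 2662 (array([461.4, -34.2]), array([61.1, 35.4]), -70.9)
mod 2505 (array([650.4, -55.9]), array([60.4, 34.6]), 80.3)
mod 349 (array([784.6, -59.7]), array([24.4, 20.5]), 70.0)
scene 30 (array([ 421.7, -291.1]), array([13.4,  8.7]), 1.3) med [ 425.5 -291.    90.1]
scene 40 (array([ 564.2, -236.2]), array([13.5,  9. ]), 11.6) med [ 567.6 -235.8   89.4]
scene 43 (array([ 605.6, -285.7]), array([9.6, 8.8]), 66.4) med [ 607.3 -285.2   90.5]
clock 27.2 pos [574.  -58.3 242.2] rpy [-180.     -0.     87.63] q6 -15 F [-0.  -0.5  0.7] gap 63.9 grip 0
shift units [ 0.0393 -0.2271  0.1644] rows>=4 | turn units -0.508 rows>=4
```

View pics/s5.png

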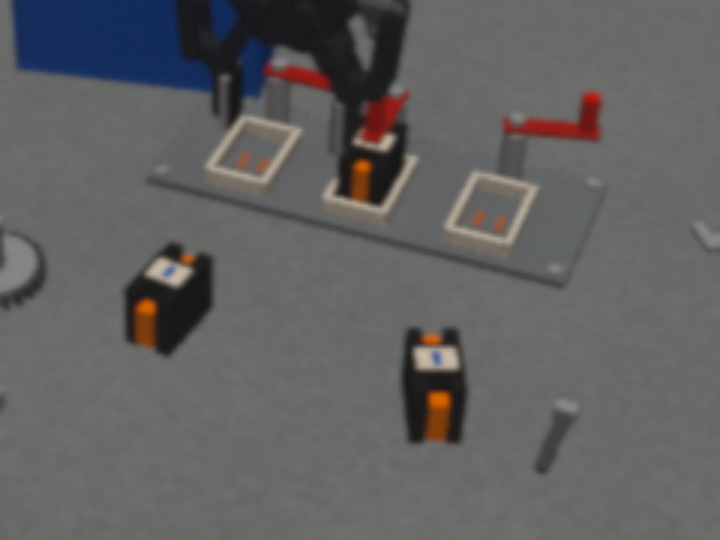

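Lever 1 lies over the module, along its length; module C (at crop (165,300)) has been knocked to (650,-56). Take C next.

```bash
python3 d.py 650.6 -55.9 160 80.1
python3 -m creep '[[[0.002,0.0385,0.041],0],[[0.002,0.0385,0.041],0],[[0.002,0.0385,0.041],0],[[0.002,0.0385,0.041],0],[[0,0,0],0.0835],[[0,0,0],0.0835],[[0,0,0],0],[[0,0,0],0]]' 0.75| sed -n '2p;4p'
python3 - <<'E'
from m import *
f=cam("wrist"); C=cloud(f); m=(np.abs(C[...,0]-.65)<.06)&(np.abs(C[...,1]+.056)<.06)&(C[...,2]>.042)&(C[...,2]<.05); print(rect(C[m]),m.sum())
E
python3 d.py 650.6 -55.9 87 80.1
```

```text
clock 27.2 pos [574.  -58.3 242.2] rpy [-180.     -0.     87.63] q6 -15 F [-0.  -0.5  0.7] gap 63.9 grip 0
shift units [0.0112 0.1528 0.1644] rows>=3 | turn units 0.167 rows>=2
position: [0.6513, -0.0579, 0.1601]
contact_force: [0.2, 0.6, 0.6]
(array([650.8, -55.8]), array([60.3, 34.2]), 80.0) 4630
clock 27.9 pos [651.3 -57.6 160.5] rpy [179.97  -0.    80.19] q6 -6 F [-0.3 -0.3 -0.3] gap 63.7 grip 0
shift units [ 0.0031 -0.0021  0.147 ] rows>=2 | turn units 0.002 rows>=1
```

```bash

python3 -m creep '[[[0.003,-0.001,0.0366],0],[[0,0,0.0366],0],[[0,0,0.0366],0],[[0,0,0.0372],0.002],[[0,0,0],0],[[0,0,0],0]]' | sed -n '2,4p'
python3 -m creep '[[[0,0,0],0],[[0,0,0],0],[[0,0,0],0],[[0,0,0],0],[[0,0,0],0],[[0,0,0],0]]' 0 60
python3 -m creep '[[[0,0,-0.04],0],[[0,0,-0.04],0],[[0,0,0],0.1457],[[0,0,0],0.1457],[[0,0,0],0.1457],[[0,0,0],0.1457],[[0,0,0],0.1457],[[0,0,0],0.1457],[[0,0,0],0.1457],[[0,0,0],0.1457]]'
python3 -m creep '[[[0,0,0],0.1457],[[0,0,0],0],[[0,0,0],0]]' | sed -n '2,3p'
python3 d.py 579.5 230.3 108.8 21
```

```text
position: [0.6503, -0.0551, 0.0862]
tcp_rot: [-179.9, -0.0, 80.1]
contact_force: [0.8, 0.3, 0.6]
clock: 28.92
position: [0.6523, -0.0552, 0.0889]
tcp_rot: [179.8, 0.0, 80.1]
contact_force: [-0.8, 0.2, 6.2]
finger_gap: 0.0332
grasp_force: 61.1
clock: 29.75
position: [0.6508, -0.0547, 0.1266]
tcp_rot: [-180.0, 0.0, 27.3]
contact_force: [-0.3, -0.7, -1.2]
finger_gap: 0.0329
grasp_force: 60.3
position: [0.6509, -0.0548, 0.1267]
tcp_rot: [-180.0, 0.0, 21.3]
clock 30.0 pos [650.9 -54.8 126.7] rpy [-1.7999e+02  1.0000e-02  2.1270e+01] q6 53 F [ 0.3 -0.2 -1.8] gap 33.1 grip 60
shift units [ 0.0738 -0.5831  0.0358] rows>=8 | turn units 0.006 rows>=1
```

```bash

python3 -m creep '[[[0.0092,-0.0729,0.0045],0],[[0.0092,-0.0729,0.0045],0],[[0.0092,-0.0729,0.0045],0],[[0.0092,-0.0729,0.0045],0],[[0.0092,-0.0729,0.0045],0],[[0.0092,-0.0729,0.0045],0],[[0.0092,-0.0729,0.0045],0],[[0.0092,-0.0729,0.0045],0.006],[[0,0,0],0],[[0,0,0],0]]' | sed -n '2,3p'
python3 -m creep '[[[0,0,0],0],[[0,0,0],0]]' | sed -n '2,3p'
python3 lat.py;python3 d.py 579.5 230.3 108.8 21
```

```text
position: [0.5795, 0.2324, 0.1085]
tcp_rot: [-180.0, 0.0, 21.2]
position: [0.5809, 0.2295, 0.1089]
tcp_rot: [180.0, -0.0, 20.8]
stripe 1672 [63.3 -1.8 36.4] [-29.2 -18.   31.6] [75.6  1.3 42.7]
lock 1173 [28.5  0.1 53.4] [20.3 -6.3 51.3] [33.1  6.  78.9]
label 2832 [-0.1  0.5 42.7] [-11.9 -13.1 -69.7] [75.2 18.6 44.7]
block (tool frame) (array([47.9, -2. ]), array([60.5, 55.6]), 90.0)
clock 31.1 pos [581.  229.3 108.9] rpy [ 1.7998e+02 -2.0000e-02  2.0770e+01] q6 80 F [-0.7 -0.2 -0.9] gap 33.2 grip 60
shift units [-0.0022 -0.003   0.0002] rows>=1 | turn units -0.005 rows>=1
```

```bash

python3 -m creep '[[[0,-0.003,0],-0.003],[[0.012,0,0],0],[[0.008,0,0],0],[[0.004,0,0],0],[[0.003,0,0],0],[[0.003,0,0],0],[[0.003,0,0],0],[[0.003,0,0],0],[[0,0,0],0]]'| sed -n '2,4p'
python3 -m creep '[[[0.002,0,0],0],[[0.002,0,0],0],[[0,0,0],0]]'| sed -n '2p;4p'
python3 -m creep '[[[0.002,0,0],0],[[0,0,0],0]]'| sed -n '2p;4p'
python3 -m creep '[[[0.002,0,0],0],[[0,0,0],0]]'| sed -n '2p;4p'
```

```text
position: [0.5963, 0.2379, 0.1085]
tcp_rot: [180.0, 0.1, 20.9]
contact_force: [-4.0, -2.5, 1.2]
position: [0.5982, 0.2386, 0.1084]
contact_force: [-4.1, -2.9, 1.6]
position: [0.5991, 0.239, 0.1085]
contact_force: [-3.4, -3.6, 0.9]
position: [0.5994, 0.2391, 0.1084]
contact_force: [-7.2, -4.6, 3.7]
```

```bash

python3 -m creep '[[[0.002,0,0],0],[[0.002,0,0],0],[[0,0,0],0]]'| sed -n '2p;4p'
python3 -m creep '[[[-0.02,0,0],0],[[-0.04,0,0],0],[[-0.02,0,0],0],[[0,0,0],0],[[0,0,0],0]]'| sed -n '2p;4p'
python3 lat.py
python3 -m creep '[[[0,0,0],-0.15],[[0,0,0],-0.15],[[0,0,0],-0.15],[[0,0,0],-0.15],[[0,0,0],-0.15],[[0,0,0],-0.15],[[0,0,0],-0.15],[[0,0,0],-0.15],[[0,0,0],-0.15],[[0,0,0],-0.15]]'| sed -n '2,3p'
python3 -m creep '[[[0,0,0],-0.15],[[0,0,0],-0.15],[[0,0,0],-0.15],[[0,0,0],-0.15],[[0,0,0],-0.15],[[0,0,0],-0.15],[[0,0,0],-0.15],[[0,0,0],-0.15],[[0,0,0],-0.15],[[0,0,0],-0.15]]'| sed -n '2,3p'
python3 -m creep '[[[0,0,0],-0.15],[[0,0,0],-0.15],[[0,0,0],-0.15],[[0,0,0],-0.15],[[0,0,0],-0.15],[[0,0,0],-0.15],[[0,0,0],-0.1],[[0,0,0],0],[[0,0,0],0]]'| sed -n '2,3p'
python3 d.py 594.6 236.1 109 201.0
python3 -c "
from h import *;p=bot.sense()['position']*1000;print('along %.1f lat %.1f'%(p[0]*.934+p[1]*.357,p[1]*.934-p[0]*.357))"
```

```text
position: [0.5997, 0.2392, 0.1083]
contact_force: [-15.4, -8.4, 10.7]
position: [0.5654, 0.2264, 0.1089]
contact_force: [-0.2, 0.6, -1.3]
stripe 1871 [78.4  1.3 36.7] [-28.8 -16.3  34.6] [90.9 17.1 43. ]
lock 825 [18.7  0.2 53.4] [12.2 -5.4 51.3] [60.2  6.1 78.8]
label 2825 [-0.8  0.6 42.9] [-12.7 -12.9 -69.5] [74.8 18.7 44.9]
block (tool frame) (array([55.5,  1. ]), array([71. , 60.6]), 0.1)
position: [0.5663, 0.2266, 0.1091]
tcp_rot: [179.9, -0.0, 88.8]
position: [0.5662, 0.2265, 0.109]
tcp_rot: [179.9, 0.1, 156.3]
position: [0.5658, 0.2264, 0.1089]
tcp_rot: [-180.0, 0.1, -159.2]
clock 35.5 pos [565.8 226.4 108.9] rpy [-1.8000e+02  7.0000e-02 -1.5919e+02] q6 -100 F [ 0.4 -0.5 -1.2] gap 33.1 grip 60
shift units [-0.0606 -0.0023 -0.0001] rows>=1 | turn units -0.004 rows>=1
along 609.3 lat 9.5
```

```bash

python3 -m creep '[[[0,-0.0024,0],-0.004],[[-0.024,0,0],0],[[-0.016,0,0],0],[[-0.008,0,0],0],[[-0.004,0,0],0],[[-0.003,0,0],0],[[-0.003,0,0],0],[[-0.003,0,0],0],[[-0.003,0,0],0],[[0,0,0],0]]'| sed -n '2p;4p'
python3 -m creep '[[[-0.002,0,0],0],[[-0.002,0,0],0],[[0,0,0],0]]'| sed -n '2p;4p'
python3 -m creep '[[[-0.002,0,0],0],[[0,0,0],0]]'| sed -n '2p;4p'
python3 -m creep '[[[-0.002,0,0],0],[[0,0,0],0]]'| sed -n '2p;4p'
python3 -m creep '[[[-0.002,0,0],0],[[0,0,0],0]]'| sed -n '2p;4p'
```

```text
position: [0.5943, 0.2363, 0.1084]
contact_force: [-4.5, -2.5, 1.7]
position: [0.5963, 0.2371, 0.1084]
contact_force: [-4.7, -2.4, 1.0]
position: [0.5974, 0.2375, 0.1084]
contact_force: [-5.3, -2.0, 0.6]
position: [0.5984, 0.2379, 0.1084]
contact_force: [-4.0, -2.8, 1.0]
position: [0.5993, 0.2382, 0.1083]
contact_force: [-5.2, -2.1, 1.2]
```

```bash

python3 -m creep '[[[-0.002,0,0],0],[[0,0,0],0]]'| sed -n '2p;4p'
python3 -m creep '[[[-0.002,0,0],0],[[0,0,0],0]]'| sed -n '2p;4p'
python3 -m creep '[[[-0.002,0,0],0],[[0,0,0],0]]'| sed -n '2p;4p'
```

```text
position: [0.5995, 0.2383, 0.1083]
contact_force: [-9.8, -4.5, 4.1]
position: [0.5996, 0.2384, 0.1084]
contact_force: [-13.3, -6.6, 8.0]
position: [0.5998, 0.2384, 0.1084]
contact_force: [-17.7, -6.5, 11.6]
```

```bash

python3 -m creep '[[[0.02,0,0],0],[[0.05,0,-0.02],0],[[0.05,0,-0.06],0],[[0,0,0],0.15],[[0,0,0],0.15],[[0,0,0],0.15],[[0,0,0],0.15],[[0,0,0],0.15],[[0,0,0],0.15],[[0,0,0],0.15]]'| sed -n '2p;4p'
python3 -m creep '[[[0,0,0],0.15],[[0,0,0],0.15],[[0,0,0],0.15],[[0,0,0],0.15],[[0,0,0],0.15],[[0,0,0],0.15],[[0,0,0],0.15],[[0,0,0],0.15],[[0,0,0],0.15],[[0,0,0],0.122]]'| sed -n '2,3p'
python3 -m creep '[[[0,0,0],0],[[0,0,0],0]]'| sed -n '2,3p'
python3 d.py 654.3 -242.3 150 87.4
```

```text
position: [0.5476, 0.2182, 0.1492]
contact_force: [-0.2, 0.3, -1.3]
position: [0.5476, 0.2182, 0.1491]
tcp_rot: [179.8, -0.1, 87.3]
position: [0.5473, 0.218, 0.149]
tcp_rot: [179.9, -0.0, 87.8]
clock 39.4 pos [547.3 218.  149. ] rpy [ 1.7989e+02 -4.0000e-02  8.7790e+01] q6 12 F [-0.5  0.3 -1.7] gap 32.9 grip 60
shift units [-0.9117  0.2494 -0.0022] rows>=12 | turn units 0.009 rows>=1
```

```bash

python3 -m creep '[[[-0.0701,0.0192,0],0],[[-0.0701,0.0192,0],0],[[-0.0701,0.0192,0],0],[[-0.0701,0.0192,0],0],[[-0.0701,0.0192,0],0],[[-0.0701,0.0192,0],0],[[-0.0701,0.0192,0],0],[[-0.0701,0.0192,0],0],[[-0.0701,0.0192,0],0],[[-0.0701,0.0192,0],0]]'| sed -n '2,3p'
python3 -m creep '[[[-0.0701,0.0192,0],0],[[-0.0701,0.0192,0],0],[[-0.0701,0.0192,0],0.009],[[0,0,0],0],[[0,0,0],0],[[0,0,0],0],[[0,0,0],0]]'| sed -n '2,3p'
cat > pk.py <<'E'
from m import *
f=cam("wrist"); s=bot.sense(); R,p=pose(s); h=hsv(f); C=cloud(f); Z=C[...,2]; T=lambda X:(X-p)@R
m=(h[...,1]<45)&(h[...,2]>150)&(Z>.016)&(Z<.028)&(C[...,1]<-.15)
for q in grid(C[m],.003):
    if len(q)>300: print("wall",len(q),rect(q))
L=T(C); vv,uu=np.mgrid[:480,:640]
w=(h[...,1]<60)&(h[...,2]>150)&(np.abs(L[...,0])<.016)&(np.abs(L[...,1])<.016)&(L[...,2]>.03)&(L[...,2]<.055); print("label tool frame",rect(L[w]))
o=(h[...,0]>=5)&(h[...,0]<20)&(h[...,1]>170)&(L[...,2]>.045)&(L[...,2]<.06)&(np.abs(L[...,1])<.008)
for q in grid(L[o]): print("lock tool frame",len(q),rect(q),"x",np.round(np.percentile(q[:,0],[2,98])*1000,1))
E
python3 pk.py; python3 d.py 654.3 -242.3 150 87.4
```

```text
position: [0.6287, -0.1382, 0.1489]
tcp_rot: [179.9, 0.0, 87.8]
position: [0.6525, -0.2412, 0.1484]
tcp_rot: [-180.0, -0.0, 87.4]
wall 1832 (array([ 470.8, -233.9]), array([75.1, 50.8]), 88.0)
wall 1585 (array([ 562.6, -237.7]), array([74.5, 49.5]), 87.4)
wall 1155 (array([ 655.5, -221.9]), array([49.2, 34.1]), -2.8)
label tool frame (array([-1. , -0.4]), array([26.4, 21.8]), 89.9)
lock tool frame 154 (array([-24.2,  -0.4]), array([11.2,  3.9]), 89.4) x [-26.1 -22.7]
lock tool frame 977 (array([18.7, -0.6]), array([12.3, 12.2]), 89.2) x [13.2 24.6]
clock 40.9 pos [ 652.6 -241.   148.5] rpy [-1.7998e+02 -3.0000e-02  8.7360e+01] q6 -28 F [ 0.2  0.4 -1.1] gap 33.3 grip 61
shift units [-0.0023  0.0035 -0.0029] rows>=1 | turn units -0.001 rows>=1
```

```bash

python3 -m creep '[[[0,0.0035,0.02],0],[[0,0,0.03],0],[[0,0,0.022],0],[[0,0,0],0],[[0,0,0],0],[[0,0,0],0]]'| sed -n '2,4p'
python3 d.py 654.4 -241.5 95 87.4
python3 -m creep '[[[0,0,0.008],0],[[0,0,0.008],0],[[0,0,0],0]]'| sed -n '2,4p'
python3 -m creep '[[[0,0,0.006],0],[[0,0,0.005],0],[[0,0,0],0],[[0,0,0],0]]'| sed -n '2,4p'
python3 -m creep '[[[0,0,0.004],0],[[0,0,0],0],[[0,0,0],0]]'| sed -n '2,4p'
```

```text
position: [0.6542, -0.2425, 0.1123]
tcp_rot: [-180.0, -0.0, 87.2]
contact_force: [0.0, -0.5, -2.2]
clock 41.4 pos [ 654.2 -242.5  112.3] rpy [-1.7995e+02 -2.0000e-02  8.7240e+01] q6 -27 F [ 0.  -0.5 -2.2] gap 33.3 grip 61
shift units [0.002  0.0003 0.0347] rows>=1 | turn units -0.004 rows>=1
position: [0.6539, -0.2425, 0.1038]
tcp_rot: [-179.9, -0.0, 87.2]
contact_force: [0.2, -1.0, -1.8]
position: [0.6542, -0.2425, 0.0989]
tcp_rot: [-180.0, -0.0, 87.2]
contact_force: [-0.3, -0.6, -1.6]
position: [0.6544, -0.2426, 0.0971]
tcp_rot: [-180.0, -0.0, 87.2]
contact_force: [-0.7, -0.4, -1.5]
```

```bash

python3 -m creep '[[[0,0,0.003],0],[[0,0,0],0],[[0,0,0],0]]'| sed -n '2p;4p'
python3 -m creep '[[[0,0,0.002],0],[[0,0,0],0]]'| sed -n '2p;4p'
python3 -m creep '[[[0,0,0],0],[[0,0,0],0],[[0,0,0],0],[[0,0,0],0],[[0,0,-0.03],0],[[0,0,-0.08],0],[[0,0,-0.08],0],[[0,0,0],0],[[0,0,0],0]]' 0.65 | sed -n '2p;4,5p'
python3 - <<'E'
from m import *
f=cam("wrist"); h=hsv(f); C=cloud(f); Z=C[...,2]
for lab,m in (("lock",(h[...,0]>=5)&(h[...,0]<20)&(h[...,1]>170)&(Z>.03)&(Z<.06)),("label",(h[...,1]<60)&(h[...,2]>150)&(Z>.045)&(Z<.065)),("top",(Z>.05)&(Z<.057))):
    for q in grid(C[m&(np.abs(C[...,0]-.654)<.03)&(np.abs(C[...,1]+.242)<.045)]): print(lab,rect(q),np.round(np.median(q,0)*1000,1))
E
python3 knob.py scene side
python3 d.py 602.6 -286.5 190 135
```

```text
position: [0.6546, -0.2427, 0.097]
contact_force: [-2.0, 1.8, 5.7]
position: [0.6546, -0.2427, 0.0969]
contact_force: [-6.3, 2.3, 9.8]
position: [0.6565, -0.2439, 0.1955]
contact_force: [-0.2, 0.6, -0.1]
finger_gap: 0.0555
lock (array([ 650.8, -261.3]), array([15.9, 13.7]), -5.0) [ 652.9 -264.5   43.9]
lock (array([ 654.9, -223.8]), array([12.4, 12.2]), 87.6) [ 655.1 -222.8   43.6]
label (array([ 656.4, -238.7]), array([49.1, 30.6]), 87.2) [ 655.5 -242.9   54.3]
label (array([ 652.5, -284.5]), array([9.6, 2.3]), -2.5) [ 652.5 -284.4   55.9]
top (array([ 654.5, -243.6]), array([60.3, 34. ]), 87.2) [ 654.4 -241.6   54. ]
top (array([ 652.4, -284.8]), array([14. ,  3.7]), -0.0) [ 652.6 -284.5   54.5]
scene 16 (array([ 566.1, -232.7]), array([9.8, 5.3]), -13.2) med [ 568.7 -232.3   88.5]
scene 45 (array([ 605.3, -285.1]), array([11. , 10.7]), 88.6) med [ 607.4 -285.    90.7]
side 28 (array([ 420.6, -290. ]), array([13.3, 10.4]), -72.2) med [ 419.4 -288.5   86.9]
side 32 (array([ 564. , -237.4]), array([20. ,  8.9]), -74.1) med [ 562.8 -232.5   87. ]
side 31 (array([ 602.3, -282.3]), array([15.7,  9.5]), -77.2) med [ 602.5 -282.6   87.4]
clock 43.5 pos [ 653.8 -242.3  188.7] rpy [-1.7989e+02 -6.0000e-02  8.7230e+01] q6 -27 F [-0.7 -0.2 -0.6] gap 55.6 grip 0
shift units [-0.0933 -0.0979 -0.0026] rows>=2 | turn units -1.062 rows>=7
```

Module C seated (top 54.0 mm, centred). Shut lever 2 in the same manner.

```bash

python3 -m creep '[[[-0.0315,-0.0325,0],0],[[-0.0315,-0.0325,0],0],[[-0.0315,-0.0325,0],0],[[0,0,0],-0.15],[[0,0,0],-0.15],[[0,0,0],-0.15],[[0,0,0],-0.15],[[0,0,0],-0.15],[[0,0,0],-0.15],[[0,0,0],-0.155]]' 0.4 | sed -n '2,3p'
python3 -m creep '[[[0,0,0],0],[[0,0,0],0],[[0,0,0],0]]' | sed -n '2,5p'
python3 knob.py wrist; python3 d.py 602.4 -287 141 135
```

```text
position: [0.6025, -0.2869, 0.1876]
tcp_rot: [-180.0, -0.2, 135.0]
position: [0.603, -0.2872, 0.1886]
tcp_rot: [-180.0, -0.1, 134.5]
contact_force: [1.0, -0.3, -0.8]
finger_gap: 0.0341
wrist 1206 (array([ 419.8, -293.3]), array([15.1, 13.4]), 28.1) med [ 422.3 -292.2   89.9]
wrist 641 (array([ 562.4, -237.8]), array([13.3, 13.1]), -45.3) med [ 562.1 -237.8   90.4]
wrist 609 (array([ 602. , -287.8]), array([13.4, 13.2]), 78.1) med [ 600.9 -286.7   90.3]
clock 44.7 pos [ 603.1 -287.3  189. ] rpy [-1.7999e+02 -7.0000e-02  1.3457e+02] q6 -80 F [-0.5  0.2 -0.7] gap 34.0 grip 0
shift units [ 0.0013 -0.0006  0.096 ] rows>=2 | turn units -0.010 rows>=1
```

```bash

python3 -m creep '[[[0,0,0.032],0],[[0,0,0.032],0],[[0,0,0.032],0],[[0,0,0],0],[[0,0,0],0]]' | sed -n '2p;4p'
python3 -m creep '[[[0.0085,0.0174,0],0],[[0.0085,0.0174,0],0],[[0.005,0.0174,0],0],[[0.003,0.0174,0],0],[[-0.003,0.018,0],0],[[-0.005,0.018,0],0],[[-0.008,0.018,0],0],[[-0.008,0.014,0],0],[[0,0,0],0],[[0,0,0],0]]' | sed -n '2p;4p'
python3 -m creep '[[[-0.006,0.008,0],0],[[-0.002,0.006,0],0],[[0,0,0],0]]' | sed -n '2p;4p'
python3 -m creep '[[[-0.002,0.006,0],0],[[0,0,0],0]]' | sed -n '2p;4p'
python3 -m creep '[[[-0.002,0.004,0],0],[[0,0,0],0]]' | sed -n '2p;4p'
```

```text
position: [0.6027, -0.287, 0.1406]
contact_force: [0.7, -0.3, 0.3]
position: [0.653, -0.2386, 0.1422]
contact_force: [-0.8, -0.2, -0.0]
position: [0.6602, -0.2372, 0.1419]
contact_force: [0.2, -1.6, -0.4]
position: [0.6629, -0.2363, 0.142]
contact_force: [-0.8, -3.7, -0.1]
position: [0.6641, -0.236, 0.1419]
contact_force: [-3.6, -5.9, 0.7]
```

```bash

python3 -m creep '[[[0,-0.016,0],0],[[0,0,-0.04],0],[[0,0,-0.08],0],[[0,0,-0.08],0],[[0.04,0,0],0],[[0.04,0,0],0],[[0,0,0],0]]' 0.75| sed -n '2p;4p'
python3 knob.py wrist scene side
python3 -m creep '[[[0.07,0,0],0],[[0.07,0,0],0],[[0.07,0,0],0],[[0.07,0,0],0],[[0.07,0,0],0],[[0.07,0,0],0],[[0.06,0,0],0.139],[[0,0,0],0.139],[[0,0,0],0.139],[[0,0,0],0.139]]'| sed -n '2,3p'
python3 -m creep '[[[0,0,0],0],[[0,0,0],0]]'| sed -n '2,3p'
python3 - <<'E'
from m import *
f=cam("wrist"); C=cloud(f); m=(C[...,2]>.042)&(C[...,2]<.05)&(C[...,1]>-.2)
for q in grid(C[m],.003):
    if len(q)>300: print("mod",len(q),rect(q))
E
python3 d.py 461.4 -34 160 109.8
```

```text
position: [0.6293, -0.2091, 0.2421]
contact_force: [0.4, 0.4, -0.8]
wrist 175 (array([ 423.5, -290.3]), array([12.8,  6.7]), -54.5) med [ 424.6 -289.3   83.6]
wrist 411 (array([ 562.3, -237.6]), array([13.7, 13. ]), 41.8) med [ 562.7 -236.3   90.4]
wrist 340 (array([ 654.2, -241.9]), array([13.4, 12.5]), -43.0) med [ 652.8 -240.6   90.4]
scene 32 (array([ 422.8, -291.3]), array([12.4,  9. ]), 36.3) med [ 424.2 -291.2   89.8]
scene 40 (array([ 565.5, -235.4]), array([11.1, 10.1]), -5.5) med [ 568.2 -235.5   89.9]
scene 60 (array([ 655.7, -240.1]), array([13.6, 11.5]), 24.8) med [ 659.  -239.8   91.3]
side 32 (array([ 420.8, -290.6]), array([13.4,  9.7]), -78.8) med [ 420.1 -287.    87.4]
side 32 (array([ 563.3, -235.6]), array([20.4,  8.9]), -74.1) med [ 563.3 -233.3   87.5]
side 31 (array([ 654.7, -240.5]), array([17.7,  8.9]), -73.2) med [ 654.6 -236.9   87.3]
position: [0.4624, -0.0411, 0.2419]
tcp_rot: [180.0, 0.0, 109.4]
position: [0.4625, -0.0415, 0.2418]
tcp_rot: [180.0, -0.0, 109.8]
mod 2470 (array([461.6, -33.8]), array([59.9, 34. ]), -70.3)
clock 48.3 pos [462.4 -41.5 241.7] rpy [ 1.7999e+02 -1.0000e-02  1.0983e+02] q6 -40 F [ 0.1  0.1 -0. ] gap 64.1 grip 0
shift units [0.0149 0.0031 0.1634] rows>=2 | turn units 0.001 rows>=1
```

Lever 2 shut (knob at the pocket centre 654,-242). Grasp module A.

```bash

python3 -m creep '[[[0.0075,0.0015,0.055],0],[[0.0075,0.0015,0.055],0],[[0,0,0.053],0],[[0,0,0],0],[[0,0,0],0],[[0,0,0],0]]' | sed -n '2,4p'
python3 - <<'E'
from m import *
f=cam("wrist"); C=cloud(f); m=(np.abs(C[...,0]-.461)<.06)&(np.abs(C[...,1]+.034)<.06)&(C[...,2]>.042)&(C[...,2]<.05); print(rect(C[m]),m.sum())
E
python3 d.py 461.6 -33.8 87 109.8
```

```text
position: [0.4619, -0.0341, 0.1616]
tcp_rot: [179.9, 0.1, 109.7]
contact_force: [-0.1, 0.3, 0.3]
(array([461.4, -33.8]), array([59.9, 34.1]), -69.8) 4479
clock 48.9 pos [462.3 -34.2 162.2] rpy [1.7985e+02 1.2000e-01 1.0971e+02] q6 -39 F [-0.4  0.2 -0.1] gap 64.2 grip 0
shift units [ 0.0016 -0.0015  0.1503] rows>=2 | turn units -0.002 rows>=1
```

```bash

python3 -m creep '[[[0.001,-0.001,0.0376],0],[[0,0,0.0376],0],[[0,0,0.0376],0],[[0,0,0.0372],0],[[0,0,0],0],[[0,0,0],0]]' | sed -n '2,4p'
python3 -m creep '[[[0,0,0],0],[[0,0,0],0],[[0,0,0],0],[[0,0,0],0],[[0,0,0],0],[[0,0,0],0]]' 0 60
python3 -m creep '[[[0,0,-0.04],0],[[0,0,-0.04],0],[[0,0,0],0.1413],[[0,0,0],0.1413],[[0,0,0],0.1413],[[0,0,0],0.1413],[[0,0,0],0.1413],[[0,0,0],0.1413],[[0,0,0],0.1413],[[0,0,0],0.1413]]' | sed -n '2,3p;5p'
python3 -m creep '[[[0,0,0],0.1413],[[0,0,0],0.1413],[[0,0,0],0.1413],[[0,0,0],0.1413],[[0,0,0],0.1413],[[0,0,0],0.1413],[[0,0,0],0],[[0,0,0],0],[[0,0,0],0]]' | sed -n '2,3p'
python3 d.py 580 231 108.8 21
```

```text
position: [0.4609, -0.0335, 0.0861]
tcp_rot: [180.0, 0.0, 109.7]
contact_force: [0.1, 0.7, 0.0]
clock: 49.85
position: [0.4619, -0.0338, 0.0871]
tcp_rot: [179.8, 0.1, 109.7]
contact_force: [-0.4, -0.3, 7.9]
finger_gap: 0.0333
grasp_force: 60.4
position: [0.4603, -0.0333, 0.1256]
tcp_rot: [180.0, -0.0, 58.5]
finger_gap: 0.0333
position: [0.4603, -0.0333, 0.1254]
tcp_rot: [180.0, -0.0, 20.8]
clock 51.4 pos [460.3 -33.3 125.4] rpy [ 1.7999e+02 -1.0000e-02  2.0830e+01] q6 50 F [ 0.   0.3 -0.9] gap 33.0 grip 60
shift units [ 0.4117 -0.409   0.0332] rows>=7 | turn units -0.004 rows>=1
```

```bash

python3 -m creep '[[[0.0515,-0.0511,0.004],0],[[0.0515,-0.0511,0.004],0],[[0.0515,-0.0511,0.004],0],[[0.0515,-0.0511,0.004],0],[[0.0515,-0.0511,0.004],0],[[0.0515,-0.0511,0.004],0],[[0.0515,-0.0511,0.004],0],[[0.0515,-0.0511,0.004],-0.004],[[0,0,0],0],[[0,0,0],0]]' | sed -n '2,3p'
python3 -m creep '[[[0,0,0],0],[[0,0,0],0],[[0,0,0],0]]' | sed -n '2,3p'
python3 lat.py;python3 d.py 580 231 108.8 21
```

```text
position: [0.581, 0.2323, 0.1087]
tcp_rot: [180.0, 0.0, 21.1]
position: [0.5806, 0.2295, 0.1092]
tcp_rot: [180.0, 0.0, 20.8]
stripe 1706 [63.3 -1.5 36.8] [-22.4 -17.5  34.6] [75.8 17.2 43.1]
lock 1222 [29.   0.4 51.7] [14.9 -6.1 49.6] [33.5  6.1 79.2]
label 2893 [ 0.4  0.3 41. ] [-11.7 -12.7 -69.6] [75.2 18.8 43.1]
block (tool frame) (array([47.9, -1.5]), array([60.5, 55.8]), 90.0)
clock 52.6 pos [580.7 229.6 109.3] rpy [1.800e+02 2.000e-02 2.078e+01] q6 80 F [ 0.2  0.2 -0.8] gap 33.3 grip 60
shift units [-0.0004 -0.0032  0.0011] rows>=1 | turn units -0.005 rows>=1
```

```bash

python3 -m creep '[[[0,-0.003,0],-0.003],[[0.012,0,0],0],[[0.008,0,0],0],[[0.004,0,0],0],[[0.003,0,0],0],[[0.003,0,0],0],[[0.003,0,0],0],[[0.003,0,0],0],[[0,0,0],0]]'| sed -n '2,4p'
python3 -m creep '[[[0.002,0,0],0],[[0.002,0,0],0],[[0,0,0],0]]'| sed -n '2p;4p'
python3 -m creep '[[[0.002,0,0],0],[[0,0,0],0]]'| sed -n '2p;4p'
python3 -m creep '[[[0.002,0,0],0],[[0,0,0],0]]'| sed -n '2p;4p'
python3 -m creep '[[[0.002,0,0],0],[[0,0,0],0]]'| sed -n '2p;4p'
```

```text
position: [0.5968, 0.2383, 0.109]
tcp_rot: [180.0, 0.1, 21.0]
contact_force: [-4.8, -2.2, 1.9]
position: [0.5986, 0.239, 0.109]
contact_force: [-4.0, -2.3, 1.9]
position: [0.5988, 0.239, 0.1089]
contact_force: [-8.6, -4.2, 4.6]
position: [0.5989, 0.2391, 0.1089]
contact_force: [-11.7, -5.7, 8.1]
position: [0.5991, 0.2392, 0.1089]
contact_force: [-15.9, -7.6, 11.1]
```

```bash

python3 -m creep '[[[-0.02,0,0],0],[[-0.04,0,0],0],[[-0.02,0,0],0],[[0,0,0],0],[[0,0,0],0]]'| sed -n '2p;4p'
python3 lat.py
python3 -m creep '[[[0,0,0],-0.15],[[0,0,0],-0.15],[[0,0,0],-0.15],[[0,0,0],-0.15],[[0,0,0],-0.15],[[0,0,0],-0.15],[[0,0,0],-0.15],[[0,0,0],-0.15],[[0,0,0],-0.15],[[0,0,0],-0.15]]'| sed -n '2,3p'
python3 -m creep '[[[0,0,0],-0.15],[[0,0,0],-0.15],[[0,0,0],-0.15],[[0,0,0],-0.15],[[0,0,0],-0.15],[[0,0,0],-0.15],[[0,0,0],-0.15],[[0,0,0],-0.15],[[0,0,0],-0.15],[[0,0,0],-0.15]]'| sed -n '2,3p'
python3 -m creep '[[[0,0,0],-0.15],[[0,0,0],-0.15],[[0,0,0],-0.15],[[0,0,0],-0.15],[[0,0,0],-0.15],[[0,0,0],-0.15],[[0,0,0],-0.1],[[0,0,0],0],[[0,0,0],0]]'| sed -n '2,3p'
python3 d.py 594.6 236.1 109 201.0
python3 -c "
from h import *;p=bot.sense()['position']*1000;print('along %.1f lat %.1f'%(p[0]*.934+p[1]*.357,p[1]*.934-p[0]*.357))"
```

```text
position: [0.5649, 0.2261, 0.1094]
contact_force: [-0.0, 0.3, -0.3]
stripe 1910 [79.   1.1 37.3] [-30.5 -16.9  35.2] [91.5 18.  43.4]
lock 878 [19.2  0.2 51.6] [12.7 -6.2 49.4] [25.1  6.1 77.7]
label 2897 [-0.   0.2 41.1] [-12.2 -12.9 -69.5] [74.8 18.8 43.1]
block (tool frame) (array([55.8,  1.1]), array([71.6, 60.7]), 0.0)
position: [0.5658, 0.2263, 0.1095]
tcp_rot: [179.9, -0.0, 88.8]
position: [0.5658, 0.2263, 0.1095]
tcp_rot: [179.9, 0.1, 156.3]
position: [0.5654, 0.2262, 0.1094]
tcp_rot: [-180.0, 0.1, -159.2]
clock 57.0 pos [565.4 226.2 109.4] rpy [-1.7999e+02  7.0000e-02 -1.5915e+02] q6 -100 F [ 0.3  0.  -2.1] gap 32.8 grip 60
shift units [-0.0617 -0.0023  0.0009] rows>=1 | turn units -0.003 rows>=1
along 608.8 lat 9.4
```

```bash

python3 -m creep '[[[0,-0.0024,0],-0.003],[[-0.024,0,0],0],[[-0.016,0,0],0],[[-0.008,0,0],0],[[-0.004,0,0],0],[[-0.003,0,0],0],[[-0.003,0,0],0],[[-0.003,0,0],0],[[-0.003,0,0],0],[[0,0,0],0]]'| sed -n '2p;4p'
python3 -m creep '[[[-0.002,0,0],0],[[-0.002,0,0],0],[[-0.002,0,0],0],[[0,0,0],0]]'| sed -n '2p;4p'
python3 -m creep '[[[-0.002,0,0],0],[[-0.002,0,0],0],[[0,0,0],0]]'| sed -n '2p;4p'
python3 -m creep '[[[-0.002,0,0],0],[[0,0,0],0]]'| sed -n '2p;4p'
python3 -m creep '[[[-0.002,0,0],0],[[0,0,0],0]]'| sed -n '2p;4p'
```

```text
position: [0.5939, 0.2361, 0.1089]
contact_force: [-5.0, -3.5, 1.3]
position: [0.5968, 0.2372, 0.1088]
contact_force: [-5.4, -3.1, 0.5]
position: [0.5988, 0.238, 0.1088]
contact_force: [-4.6, -1.7, 0.6]
position: [0.5997, 0.2384, 0.1088]
contact_force: [-4.5, -1.7, 2.0]
position: [0.5999, 0.2384, 0.1088]
contact_force: [-9.3, -4.0, 3.2]
```

```bash

python3 -m creep '[[[-0.002,0,0],0],[[-0.002,0,0],0],[[0,0,0],0]]'| sed -n '2p;4p'
python3 -m creep '[[[0.02,0,0],0],[[0.05,0,-0.02],0],[[0.05,0,-0.06],0],[[0,0,0],0.15],[[0,0,0],0.15],[[0,0,0],0.15],[[0,0,0],0.15],[[0,0,0],0.15],[[0,0,0],0.15],[[0,0,0],0.15]]'| sed -n '2p;4p'
python3 -m creep '[[[0,0,0],0.15],[[0,0,0],0.15],[[0,0,0],0.15],[[0,0,0],0.15],[[0,0,0],0.15],[[0,0,0],0.15],[[0,0,0],0.15],[[0,0,0],0.15],[[0,0,0],0.15],[[0,0,0],0.13]]'| sed -n '2,3p'
python3 -m creep '[[[0,0,0],0],[[0,0,0],0]]'| sed -n '2,3p'
python3 d.py 470.4 -234.1 150 87.4
```

```text
position: [0.6002, 0.2386, 0.1088]
contact_force: [-17.3, -6.8, 10.5]
position: [0.548, 0.2182, 0.1496]
contact_force: [-1.4, 0.5, -1.3]
position: [0.548, 0.2183, 0.1496]
tcp_rot: [179.8, -0.1, 86.9]
position: [0.5477, 0.2181, 0.1495]
tcp_rot: [179.9, -0.0, 87.4]
clock 60.8 pos [547.7 218.1 149.5] rpy [ 1.799e+02 -4.000e-02  8.743e+01] q6 13 F [-0.4 -0.2 -0.4] gap 33.1 grip 60
shift units [-0.9105 -0.1138 -0.0018] rows>=12 | turn units 0.001 rows>=1
```

```bash

python3 -m creep '[[[-0.07,-0.0088,0],0],[[-0.07,-0.0088,0],0],[[-0.07,-0.0088,0],0],[[-0.07,-0.0088,0],0],[[-0.07,-0.0088,0],0],[[-0.07,-0.0088,0],0],[[-0.07,-0.0088,0],0],[[-0.07,-0.0088,0],0],[[-0.07,-0.0088,0],0],[[-0.07,-0.0088,0],0]]'| sed -n '2,3p'
python3 -m creep '[[[-0.07,-0.0088,0],0],[[-0.07,-0.0088,0],0],[[-0.07,-0.0088,0],0],[[0,0,0],0],[[0,0,0],0],[[0,0,0],0],[[0,0,0],0]]'| sed -n '2,3p'
python3 pk.py; python3 d.py 470.4 -234.1 96 87.4
```

```text
position: [0.4864, -0.1313, 0.1496]
tcp_rot: [179.9, 0.0, 87.4]
position: [0.4685, -0.2326, 0.149]
tcp_rot: [-180.0, -0.0, 87.4]
wall 1151 (array([ 471.7, -213.5]), array([48.9, 34.3]), -2.8)
wall 1554 (array([ 562.2, -237.8]), array([74.8, 49.2]), 87.3)
wall 1309 (array([ 647.7, -242. ]), array([75.2, 37.2]), 87.5)
label tool frame (array([-0.6, -0.4]), array([26.3, 22. ]), 89.5)
lock tool frame 156 (array([-24. ,  -0.7]), array([13. ,  5.2]), 80.1) x [-26.  -21.8]
lock tool frame 1059 (array([21.6,  0.3]), array([16.5, 14.6]), 1.2) x [13.6 25.2]
clock 62.2 pos [ 468.6 -232.5  149. ] rpy [-1.7999e+02 -3.0000e-02  8.7410e+01] q6 -37 F [ 0.6 -0.5 -1.9] gap 33.1 grip 60
shift units [-0.0032  0.0039  0.106 ] rows>=2 | turn units 0.000 rows>=1
```

```bash

python3 -m creep '[[[-0.001,0.0035,0.02],0],[[0,0,0.03],0],[[0,0,0.022],0],[[0,0,0],0],[[0,0,0],0],[[0,0,0],0]]'| sed -n '2,4p'
python3 -m creep '[[[0,0,0.008],0],[[0,0,0.008],0],[[0,0,0],0]]'| sed -n '2,4p'
python3 -m creep '[[[0,0,0.006],0],[[0,0,0.005],0],[[0,0,0],0],[[0,0,0],0]]'| sed -n '2,4p'
python3 -m creep '[[[0,0,0.004],0],[[0,0,0],0],[[0,0,0],0]]'| sed -n '2,4p'
python3 -m creep '[[[0,0,0.003],0],[[0,0,0],0],[[0,0,0],0]]'| sed -n '2p;4p'
```

```text
position: [0.4703, -0.2342, 0.1133]
tcp_rot: [180.0, 0.0, 87.3]
contact_force: [0.1, 0.5, -1.9]
position: [0.4698, -0.2342, 0.1047]
tcp_rot: [-180.0, -0.0, 87.3]
contact_force: [-0.4, -0.0, -1.3]
position: [0.47, -0.2343, 0.0995]
tcp_rot: [-180.0, -0.0, 87.3]
contact_force: [0.2, -0.2, -1.4]
position: [0.4701, -0.2343, 0.0976]
tcp_rot: [-180.0, -0.0, 87.3]
contact_force: [1.2, -0.1, -1.5]
position: [0.47, -0.2343, 0.0961]
contact_force: [0.2, 0.3, -2.2]
```

```bash

python3 -m creep '[[[0,0,0.003],0],[[0,0,0],0],[[0,0,0],0]]'| sed -n '2p;4p'
python3 -m creep '[[[0,0,0.002],0],[[0,0,0],0],[[0,0,0],0]]'| sed -n '2p;4p'
python3 -m creep '[[[0,0,0],0],[[0,0,0],0],[[0,0,0],0],[[0,0,0],0],[[0,0,-0.03],0],[[0,0,-0.08],0],[[0,0,-0.08],0],[[0,0,0],0],[[0,0,0],0]]' 0.65 | sed -n '2p;4,5p'
python3 - <<'E'
from m import *
f=cam("wrist"); h=hsv(f); C=cloud(f); Z=C[...,2]
for lab,m in (("lock",(h[...,0]>=5)&(h[...,0]<20)&(h[...,1]>170)&(Z>.03)&(Z<.06)),("top",(Z>.05)&(Z<.057))):
    for q in grid(C[m&(np.abs(C[...,0]-.470)<.03)&(np.abs(C[...,1]+.234)<.045)]): print(lab,rect(q),np.round(np.median(q,0)*1000,1))
E
python3 d.py 420 -292.5 190 135
```

```text
position: [0.4703, -0.2345, 0.0952]
contact_force: [-1.0, 1.1, 3.1]
position: [0.4704, -0.2345, 0.0951]
contact_force: [-4.5, 3.1, 12.7]
position: [0.4716, -0.2356, 0.1916]
contact_force: [-0.2, -0.3, -0.6]
finger_gap: 0.0555
lock (array([ 469.6, -213. ]), array([28.2, 16.4]), -2.5) [ 470.5 -214.    43.6]
lock (array([ 468.7, -254.8]), array([14. , 11.5]), 88.0) [ 468.9 -255.6   44.2]
top (array([ 470.3, -234.9]), array([60.5, 34.1]), 87.9) [ 470.3 -232.8   54. ]
top (array([ 468.9, -276.7]), array([14.5,  4. ]), -2.0) [ 468.  -275.9   54.3]
clock 65.1 pos [ 470.4 -234.6  189.3] rpy [1.7991e+02 6.0000e-02 8.7260e+01] q6 -37 F [-0.6 -0.1  0.6] gap 55.3 grip 0
shift units [-0.1204 -0.0952 -0.0014] rows>=2 | turn units -1.061 rows>=7
```

```bash

python3 -m creep '[[[-0.04,-0.0318,0],0],[[-0.04,-0.0317,0],0],[[-0.04,-0.0317,0],0],[[0,0,0],-0.15],[[0,0,0],-0.15],[[0,0,0],-0.15],[[0,0,0],-0.15],[[0,0,0],-0.15],[[0,0,0],-0.15],[[0,0,0],-0.155]]' 0.4 | sed -n '2,3p'
python3 -m creep '[[[0,0,0],0],[[0,0,0],0],[[0,0,0],0]]' | sed -n '2,5p'
python3 knob.py wrist; python3 d.py 420 -292.8 141 135
```

```text
position: [0.4188, -0.2911, 0.1864]
tcp_rot: [180.0, -0.2, 135.1]
position: [0.4193, -0.2915, 0.1876]
tcp_rot: [180.0, -0.1, 134.6]
contact_force: [0.2, 0.6, -0.8]
finger_gap: 0.0341
wrist 610 (array([ 418.9, -293. ]), array([13.4, 13. ]), -89.4) med [ 417.9 -291.9   90.3]
wrist 623 (array([ 561.1, -238.1]), array([14.2, 13.5]), 15.9) med [ 558.2 -237.9   89.3]
wrist 175 (array([ 651. , -238.1]), array([13.3,  4.9]), 23.3) med [ 649.7 -238.    85.7]
clock 66.3 pos [ 419.4 -291.7  187.9] rpy [ 1.800e+02 -8.000e-02  1.346e+02] q6 -93 F [-1.4 -0.1  0.2] gap 34.0 grip 0
shift units [-0.0026 -0.0007  0.0938] rows>=2 | turn units -0.009 rows>=1
```

```bash

python3 -m creep '[[[0,0,0.031],0],[[0,0,0.032],0],[[0,0,0.031],0],[[0,0,0],0],[[0,0,0],0]]' | sed -n '2p;4p'
python3 -m creep '[[[0.009,0.009,0],0],[[0.008,0.008,0],0],[[0.0085,0.0174,0],0],[[0.0085,0.0174,0],0],[[0.005,0.0174,0],0],[[0.003,0.0174,0],0],[[-0.003,0.018,0],0],[[-0.005,0.018,0],0],[[-0.008,0.018,0],0],[[-0.008,0.014,0],0]]' | sed -n '2p;4p'
python3 -m creep '[[[0,0,0],0],[[0,0,0],0]]' | sed -n '2p;4p'
python3 knob.py side; python3 d.py 470.5 -234 141 135
```

```text
position: [0.4192, -0.2915, 0.141]
contact_force: [-0.1, 0.1, 0.3]
position: [0.4696, -0.2307, 0.1421]
contact_force: [-1.9, -0.6, -0.1]
position: [0.4693, -0.2313, 0.142]
contact_force: [-0.3, 0.7, -0.8]
side 47 (array([ 460.4, -235.6]), array([29.5, 13.4]), -87.5) med [ 459.1 -230.3   87.3]
side 35 (array([ 563.3, -234.9]), array([16.6,  9. ]), -71.4) med [ 563.  -233.7   86. ]
side 30 (array([ 654.1, -238.8]), array([13.9,  9.1]), 77.0) med [ 653.8 -237.9   87.2]
clock 67.7 pos [ 468.9 -231.4  141.9] rpy [1.7998e+02 6.0000e-02 1.3476e+02] q6 -84 F [-0.6 -0.  -0.6] gap 33.9 grip 0
shift units [-0.006  -0.0014  0.0018] rows>=1 | turn units -0.005 rows>=1
```

```bash

python3 -m creep '[[[-0.007,0.008,0],0],[[-0.002,0.006,0],0],[[0,0,0],0]]' | sed -n '2p;4p'
python3 -m creep '[[[-0.002,0.006,0],0],[[0,0,0],0]]' | sed -n '2p;4p'
python3 -m creep '[[[-0.002,0.003,0],0],[[0,0,0],0]]' | sed -n '2p;4p'
python3 -m creep '[[[0,-0.016,0],0],[[0,0,-0.04],0],[[0,0,-0.08],0],[[0,0,-0.08],0],[[0.06,0,-0.03],0],[[0.06,0,-0.03],0],[[0.06,0,-0.03],0],[[0,0,0],0],[[0,0,0],0]]' | sed -n '2p;4p'
python3 knob.py wrist scene side
python3 - <<'E'
from m import *
f=cam("scene"); save(f,"e1"); cv2.imwrite("pics/e2.png",cv2.resize(f["image"][190:390,120:380],None,fx=3,fy=3)[:,:,::-1])
f=cam("side"); print(bot.sense()["clock"]); cv2.imwrite("pics/e3.png",cv2.resize(f["image"][130:260,260:470],None,fx=3.5,fy=3.5)[:,:,::-1])
E
```

```text
position: [0.4769, -0.2298, 0.1418]
contact_force: [-0.1, 0.1, 0.4]
position: [0.4797, -0.2288, 0.142]
contact_force: [-1.1, -3.4, -0.3]
position: [0.481, -0.2285, 0.142]
contact_force: [-2.3, -6.1, -0.4]
position: [0.4116, -0.1687, 0.2877]
contact_force: [0.1, 0.2, 0.5]
wrist 226 (array([ 469.8, -233.5]), array([13.1, 12.5]), -46.3) med [ 468.8 -232.1   90.2]
wrist 199 (array([ 653.2, -242.1]), array([13.5, 12.7]), -56.5) med [ 650.1 -240.9   89.5]
scene 30 (array([ 476.2, -232.3]), array([10.8,  8.5]), -0.2) med [ 475.9 -232.    89.5]
scene 51 (array([ 564.4, -235.5]), array([14.2, 13.8]), 5.6) med [ 568.  -235.8   89.7]
scene 61 (array([ 656.1, -241.1]), array([14.1, 12.7]), 64.5) med [ 659.  -239.6   91.2]
side 41 (array([ 470.1, -230.3]), array([14.9, 11.9]), -83.6) med [ 469.8 -229.1   87.5]
side 32 (array([ 563.1, -234.6]), array([16.3,  9.7]), -82.1) med [ 563.3 -232.6   87.3]
side 30 (array([ 654.3, -237.5]), array([13.9,  8.7]), -88.9) med [ 654.2 -237.    87.4]
69.3167
```

View pics/e3.png

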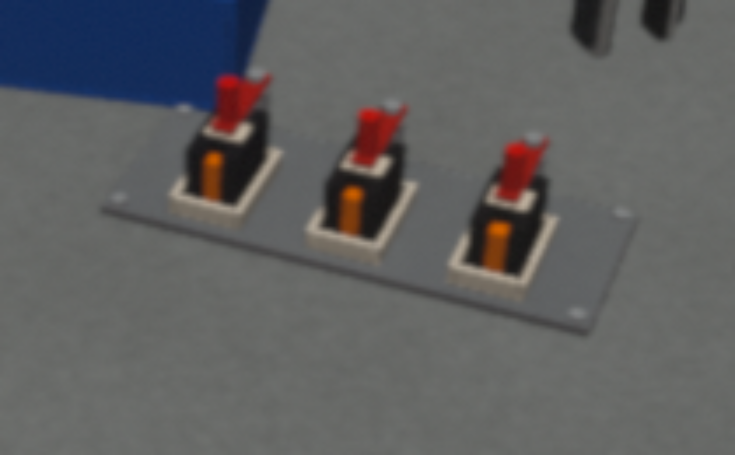

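View pics/e2.png

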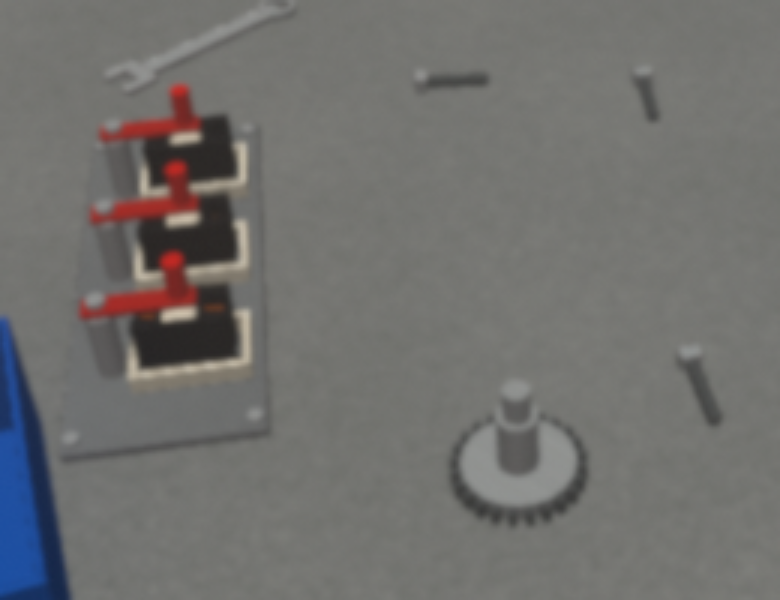

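All three modules are seated in their pockets, the levers lie along them and the bystanders are in place; the robot is clear. I'll hand in.

```bash
python3 -c "
from rig import bot
print(bot.sign_off())"
```

```text
the job is handed in; nothing more can be done
None
```

The job is handed in after about 69 s of robot time: all three modules had both locks pressed in and sit in their pockets with the levers shut. My last pictures and measurements agree with that, but the hand-in returned no verdict.

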